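# Recharge and close the drying drawer

## Robot

A 7-joint arm with a two-finger parallel gripper is mounted at the origin on the work surface. World frame = base frame: x ahead of the robot, y to its left, z up, the work surface at z = 0. Lengths are in mm, angles in rad, forces in N, time in s.
With the tool pointing down it reaches from about 400 to 875 mm from the base axis. Payload 6.5 kg.
Tool frame: the origin (TCP) lies on the centre line of the jaws, within the pads' length; the fingertips stand 11 mm ahead of it and the grasp point (between the pads) lies 8 mm behind it (robot.tcp_to_tips is the distance from the TCP to the fingertips, in mm); z points along the fingers, y is the line along which they close (so a half turn about z gives the same grasp; the last joint's range is limited). The gripper opens to 85 mm and grips with 20 to 120 N. Pads are 22 mm wide; open, the fingers measure 114 mm over their backs; the gripper's body (76 mm by 85 mm) begins 54 mm behind the grasp point. The pads swing forward as they close: fully open they stand 13 mm farther back than shut.
Start: joints at [-1.201, 0.536, -0.004, 1.538, 0.003, 1.067, -0.071], TCP at [274.382, 589.241, 242.29] pointing down, gripper open.
Joint ranges: [-2.7, 2.7], [-0.37, 2.16], [-1.27, 1.26], [0.24, 2.4], [-1.31, 4.45], [0.19, 1.91], [-2.76, 2.76]. Speed limits (rad/s): [2.39, 2.39, 3.14, 3.14, 3.14, 3.14, 3.14].

## Interface

Orientations are given as a unit quaternion [x, y, z, w].
In Python, from plant import sensors, eyes, order, robot gives the robot as it stands.
- The arm moves only by the tool step_arm, never from a script. Its argument "commands" is a list of rows, each an object with "travel": the shift along the tool's x, y, z in m, a list of three; "rot": the turn, a rotation vector about the tool's x, y, z in rad, a list of three; "hand": the opening in per cent of the stroke, from 0 (shut) to 100 (fully open). A call has 1 to 20 rows; each row shifts and turns the commanded pose from where the row before left it, along the tool's axes as they then stand; what a row does not reach is not made up. A row lasts 1/10 s, in which the tool goes at most 50 mm and 8.59 degrees, less where a joint would pass 70% of its speed; a pose out of reach is approached as far as the arm can. A call is refused whole if a number of a shift passes 0.05 or a number of a turn 0.15, either way. A call with a gripper value outside its range is refused whole. The fingers move at their own pace and stop on an object; the grip force is fixed at half the most. Time passes only in rows, so rows that do not move let the fingers close. It gives the time, the measured TCP pose, the force, the opening and the grip force at its end, in the units of the state.
- sensors.state(): the state, without advancing time (a new reading comes with each control period).
- eyes.snapshot(name): name is "side" or "top" or "wrist"; returns a dict with "img" (420x560x3 uint8, blue, green, red), "K" (3x3 intrinsics, pixels), "rvec" (rotation vector, rad) and "tvec" (3), from world to camera coordinates, as OpenCV has them; the wrist camera has in their place "T_tool_cam" (4x4, takes a point from camera to tool coordinates, whose origin is the TCP and whose axes are the flange's). Camera axes: x right, y down, z forward; pixel columns grow to the right and rows downward; lengths in mm; the calibration is good to about 2 mm. A picture is of the moment at which its call begins: read the wrist's pose just before it. There is no depth.
- order.close_job(): hands the job in; it is judged then, once.
The state is a dict: "time": time; "joint_pos": joint angles; "qvel": joint speeds; "effort": joint torques, N m; "tool_pos": TCP position; "orientation": TCP orientation; "ft_force": force on the tool from outside, world axes, zero at the start; "torque": the same for the moment, N m; "opening": opening from 0.0 (shut) to 1.0 (fully open); "grip_force": force on a finger pad.
Only numpy, scipy, OpenCV 4.12 (cv2) and the standard library are available. Lean on these libraries where they do the work, as an engineer would, in place of code of your own. Each camera call takes 0.05 s, during which the arm holds its last target. There are 200 camera calls.

## Task

Refresh the drying drawer: with the wooden stirrer, stir the chunky drying beads in the drawer's round well until every bead has clearly shifted from where it lay, then lay the stirrer back across its rest and lay every plaster cast from the board flat on the drawer's floor, beside the well. Only then press the black release lever beside the drawer fully down and push the drawer fully home, with the beads still in the well. Leave the tub, the plaster mould and the jar where they are.

Things in the scene. Friction and masses are not known exactly. Their poses are not given: they have to be found in the camera images.
- tray (a point): Centre of the floor of a low aluminium drawer, 20 mm above the table. Its +x points into the grey cabinet (the way it retracts; up to 0.1 rad off world x), +y left, z up. Floor +-120 mm in x, +-150 mm in y; side and rear walls 45 mm over it. Cabinet 110 mm high, 390 wide, 270 deep; its mouth is 120 mm along +x while the drawer is out; it clears all that lies flat.
- well (a point): Centre of the floor of the round white bead well, which is part of the drawer: at x +48, y +84 mm in the tray's axes. Inside radius 60 mm, outside radius 64 mm, rim 32 mm above this point; flat floor. It moves with the drawer.
- front (a point): Middle of the drawer's front panel, on its outer face (pushed along the tray's +x to close the drawer). The panel is 316 mm wide and reaches from 5 to 75 mm above the table; this point is 45 mm above the table.
- drawer (a joint): How far the drawer has been pushed in, m: about 0 at the start (fully out), 0.24 fully home (hard stop). While the release lever is up a latch stops it after about 2 mm; released, it slides with 2 to 4 N and stays where it is left.
- lever (a joint): Release lever, rad: about 0 up (latched), 0.45 fully down (hard stop), latch free from about 0.34. Hinged about the tray's y axis at the cabinet's right (-y) side; the paddle is pressed down with 4 to 5 N and stays where it is left: no need to hold it.
- paddle (a point): Middle of the top face of the lever's black paddle: 50 mm along x, 30 mm along y, 8 mm thick, right of the drawer just before the cabinet's mouth, about 77 mm above the table when up. The hinge is 90 mm along the tray's +x from here and 8 mm lower; fully down, this point has sunk about 40 mm.
- stirrer_mid (a point): Centre of the wooden stirrer, a straight stick 200 mm long, about 60 g. Its +x runs to the paddle, -x to the handle end; z up on the rest. Handle 20 mm wide (y), 16 mm thick (z); the last 50 mm at +x is a flat paddle 32 mm wide, 10 mm thick. Between the rest's bars nothing is under it down to 6 mm above the table.
- stirrer_tip (a point): The paddle end of the stirrer, 100 mm along its +x from its centre.
- rest_top (a point): Centre of the stirrer's fixed wooden rest, at its bars' tops, 30 mm above the table. Two bars along the rest's y (90 mm long) stand 75 mm either side of this point along the rest's x, with pips 16 mm high at their ends (74 mm between); the stirrer lies across the bars along the rest's x. To the left or right of the drawer.
- cast1_mid (a point): Centre of a white plaster cast (rosette relief), a plaque 72 mm long (its x), 40 mm wide (y), 22 mm high with the relief (z), 50 to 105 g; at first lying on the board, whose top is 6 mm above the table, on the other side of the drawer from the rest. Absent in some runs: 2 to 4 casts are present.
- cast2_mid (a point): Centre of a white plaster cast (leaf relief), a plaque 72 mm long (its x), 40 mm wide (y), 22 mm high with the relief (z), 50 to 105 g; at first lying on the board, whose top is 6 mm above the table, on the other side of the drawer from the rest. Absent in some runs: 2 to 4 casts are present.
- cast3_mid (a point): Centre of a white plaster cast (two-star relief), a plaque 72 mm long (its x), 40 mm wide (y), 22 mm high with the relief (z), 50 to 105 g; at first lying on the board, whose top is 6 mm above the table, on the other side of the drawer from the rest. Absent in some runs: 2 to 4 casts are present.
- cast4_mid (a point): Centre of a white plaster cast (shell relief), a plaque 72 mm long (its x), 40 mm wide (y), 22 mm high with the relief (z), 50 to 105 g; at first lying on the board, whose top is 6 mm above the table, on the other side of the drawer from the rest. Absent in some runs: 2 to 4 casts are present.
- bead1_center (a point): Centre of a drying bead, a fired-clay ball 24 mm across, 16 g, that rolls freely; at first six lie in a loose ring in the well, its middle open.
- bead2_center (a point): Centre of a drying bead, a fired-clay ball 24 mm across, 16 g, that rolls freely; at first six lie in a loose ring in the well, its middle open.
- bead3_center (a point): Centre of a drying bead, a fired-clay ball 24 mm across, 16 g, that rolls freely; at first six lie in a loose ring in the well, its middle open.
- bead4_center (a point): Centre of a drying bead, a fired-clay ball 24 mm across, 16 g, that rolls freely; at first six lie in a loose ring in the well, its middle open.
- bead5_center (a point): Centre of a drying bead, a fired-clay ball 24 mm across, 16 g, that rolls freely; at first six lie in a loose ring in the well, its middle open.
- bead6_center (a point): Centre of a drying bead, a fired-clay ball 24 mm across, 16 g, that rolls freely; at first six lie in a loose ring in the well, its middle open.
- tub: Bystander: open white plastic tub, 84 mm across the rim, 75 mm high; origin at its foot.
- mould: Bystander: white plaster mould block 90 x 120 x 30 mm; origin at its underside.
- jar: Bystander: glass jar 60 mm across, 90 mm high; origin at its foot.
There are look-alikes about, which are no part of the job. Of the things that look like the part that bears stirrer_mid, the largest one is meant.

How it is judged:
By the outcome, as a careful person would: the job done as asked, in the order asked, and still so for the second after the job is handed in, with the robot touching nothing.
Of cast1, cast2, cast3, cast4 only 2 to 4 are there at a start; the rules pass over those that are not, and their reading is None.
At some moment in a run one of cast1, cast2, cast3, cast4 may be knocked a few centimetres aside while the robot is not near it.
Once in a run the grip may slacken for a moment while it holds something.
It also fails if it takes over 210 s, if anything falls off the work surface, if the arm or the gripper's body presses on something with over 40 N, if the wrist force passes 120 N, or if a joint passes its speed limit or range.

## Working session

There is one attempt and no reset: what is moved stays moved. The work goes in short steps, Python scripts to look and compute and a tool call to move; the robot and the scene stay as the last step left them, time stands still between calls to the robot, and variables do not carry over. Pictures are saved under pics/ and viewed, at most 14 in all, crops included, and the job is handed in when it is done.

Besides the shell and the picture viewer there is one more tool, called as name(argument=value, ...) on one line, values as JSON. step_arm: Moves the arm, as the interface text tells. Its arguments: {"type":"object","properties":{"commands":{"type":"array"}},"required":["commands"]}

```bash
mkdir -p pics; ls; cat > h.py <<'E'
import numpy as np, cv2
from scipy.spatial.transform import Rotation as R
from plant import sensors, eyes, order, robot
def snap(n,f):
    st=sensors.state(); s=eyes.snapshot(n); cv2.imwrite('pics/'+f+'.png',s['img'])
    if n=='wrist':
        T=np.eye(4); T[:3,:3]=R.from_quat(st['orientation']).as_matrix(); T[:3,3]=st['tool_pos']
        M=np.linalg.inv(T@np.array(s['T_tool_cam']))
        s['rvec']=cv2.Rodrigues(M[:3,:3])[0]; s['tvec']=M[:3,3]
    np.savez('pics/'+f+'.npz',K=s['K'],rvec=s['rvec'],tvec=s['tvec'])
    return s
def px2w(f,uv,z):
    c=np.load('pics/'+f+'.npz'); Rm=cv2.Rodrigues(c['rvec'])[0]; t=np.array(c['tvec']).ravel()
    C=-Rm.T@t; uv=np.atleast_2d(uv).astype(float); z=np.broadcast_to(z,len(uv))
    d=(Rm.T@np.linalg.inv(c['K'])@np.c_[uv,np.ones(len(uv))].T).T
    return C+d*((z-C[2])/d[:,2])[:,None]
def w2px(f,P):
    c=np.load('pics/'+f+'.npz'); return cv2.projectPoints(np.atleast_2d(P).astype(float),c['rvec'],c['tvec'],c['K'],None)[0].reshape(-1,2)
E
python3 - <<'E'
from h import *
st=sensors.state(); print(st)
snap('top','t0'); snap('side','s0')
for f in('t0','s0'):
    c=np.load(f'pics/{f}.npz'); print((-cv2.Rodrigues(c['rvec'])[0].T@c['tvec'].ravel()),c['K'][0,0])
E
```

```text
pics
{'time': 0.0, 'joint_pos': array([-1.20120437,  0.53717376, -0.00442277,  1.53888418,  0.00260282,
        1.06730285, -0.07121941]), 'qvel': array([ 0.00085202,  0.00114635, -0.00042771, -0.00013153,  0.00012032,
       -0.00118051, -0.00093818]), 'effort': array([ 1.33076301e-04, -5.83421874e+01,  1.04832239e+00, -2.59101248e+01,
        1.22425056e-02,  9.56929143e-03, -6.37915704e-06]), 'tool_pos': array([274.1466293 , 588.67299888, 241.4039997 ]), 'orientation': array([ 2.16156081e-01,  9.76358424e-01, -8.72802770e-04, -1.21635981e-04]), 'ft_force': array([-0.0284368 , -0.27755638, -0.40969262]), 'torque': array([-0.01523669,  0.00067051, -0.03318713]), 'grip_force': 0.0, 'opening': 1.0018437341473172}
[ 364.97369304  -57.21365935 1423.70643936] 525.4908752521387
[  486.10493524 -1101.9301762    685.97271949] 446.29454730933185
```

View pics/t0.png

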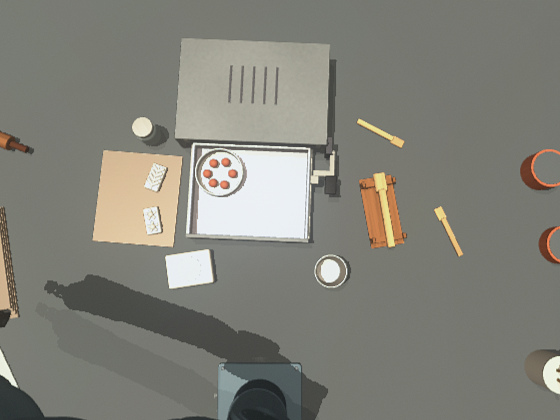

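View pics/s0.png

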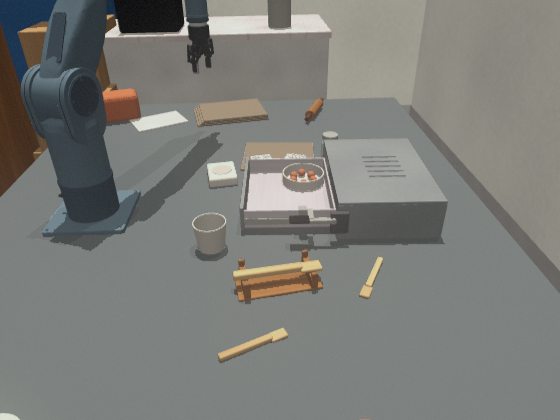

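The top view shows two casts on the board at (156,177) and (152,220). There are three stirrer-like things: (385,210) on the rest, (381,133) and (449,231) on the table. The one at (385,210) is meant, being the largest and lying across the rest. I'll confirm in an enlarged crop.

```bash
python3 - <<'E'
from h import *
i=cv2.imread('pics/t0.png')
a=cv2.resize(i[135:255,90:250],None,fx=4.9,fy=4.9,interpolation=cv2.INTER_CUBIC)[:588,:784]
b=cv2.resize(i[135:255,290:450],None,fx=4.9,fy=4.9,interpolation=cv2.INTER_CUBIC)
cv2.imwrite('pics/ca.png',a);cv2.imwrite('pics/cb.png',b)
E
```

```text
(no output)
```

View pics/ca.png

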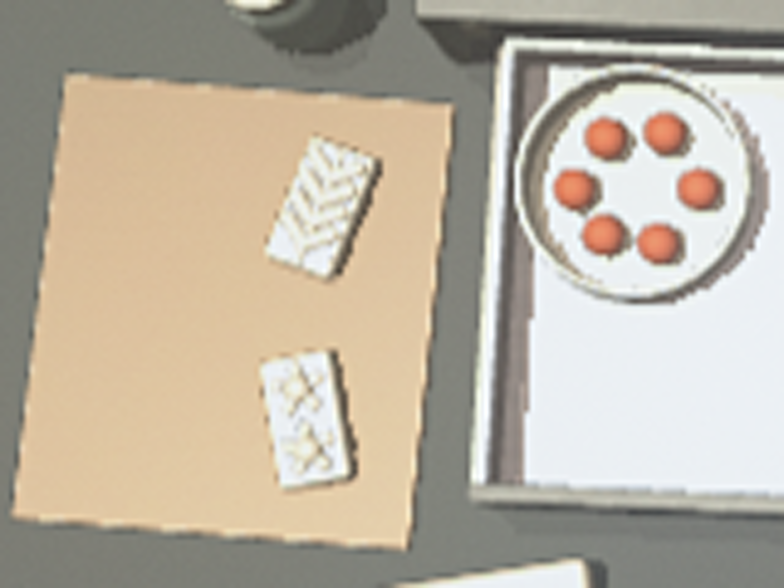

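View pics/cb.png

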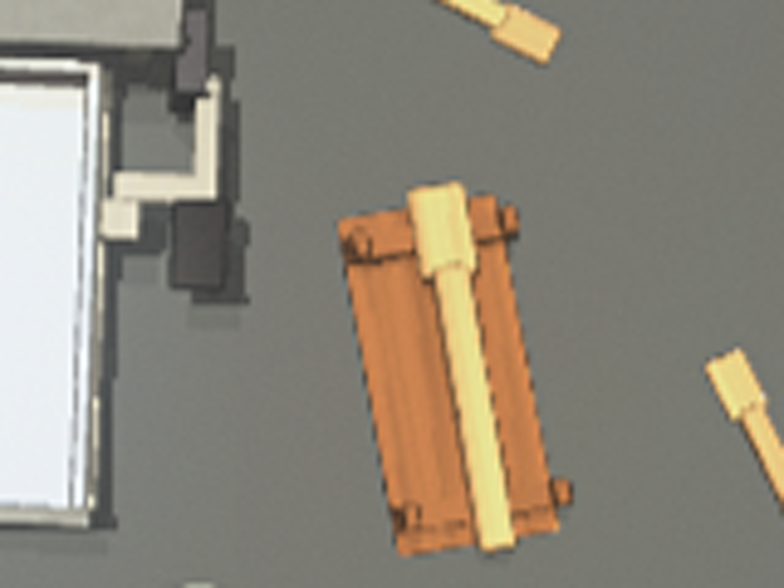

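```bash
cat > m.py <<'E'
from h import *
A=lambda p:np.array(p)/4.9+[90,135]-.4
B=lambda p:np.array(p)/4.9+[290,135]-.4
P=lambda uv,z:px2w('t0',uv,z)[0].round(1)
for n,f,p,z in [('leaf',A,(322,205),27),('leaf+',A,(350,147),27),('leaf-',A,(298,268),27),('star',A,(307,420),27),('star+',A,(298,355),27),('star-',A,(318,481),27),
 ('well',A,(634,182),54),('tl',A,(503,40),65),('bl',A,(472,492),65),('tr',B,(105,62),65),('br',B,(90,525),65),
 ('pad',B,(200,247),77),('tip',B,(436,186),43),('hnd',B,(497,548),46),('pip1',B,(357,243),46),('pip2',B,(510,222),46),('pip3',B,(408,517),46),('pip4',B,(563,490),46),
 ('b1',A,(665,134),34),('b2',A,(607,139),34),('b3',A,(576,190),34),('b4',A,(604,235),34),('b5',A,(659,243),34),('b6',A,(699,189),34),
 ('bd1',A,(66,74),6),('bd2',A,(453,104),6),('bd3',A,(406,549),6),('bd4',A,(13,517),6)]:
    print(n,P(f(p),z))
print('jar',P((143,125),90),'tub',P((332,270),75),'mould',P((190,268),30),robot)
E
python3 m.py
```

```text
leaf [600.2 282.9  27. ]
leaf+ [632.7 268.6  27. ]
leaf- [565.2 294.9  27. ]
star [481.7 287.1  27. ]
star+ [517.2 293.2  27. ]
star- [448.6 280.   27. ]
well [609.  108.5  54. ]
tl [684.3 179.2  65. ]
bl [440.9 189.4  65. ]
tr [ 673.7 -134.4   65. ]
br [ 424.9 -125.9   65. ]
pad [ 571.4 -183.7   77. ]
tip [ 610.7 -315.5   43. ]
hnd [ 414.5 -344.    46. ]
pip1 [ 578.7 -271.6   46. ]
pip2 [ 590.6 -354.7   46. ]
pip3 [ 430.8 -296.8   46. ]
pip4 [ 445.5 -379.9   46. ]
b1 [639.3  94.4  34. ]
b2 [636.4 126.1  34. ]
b3 [608.  142.5  34. ]
b4 [583.1 126.7  34. ]
b5 [578.9  96.6  34. ]
b6 [608.8  75.2  34. ]
bd1 [677.6 434.1   6. ]
bd2 [661.4 216.5   6. ]
bd3 [412.7 235.5   6. ]
bd4 [429.3 451.9   6. ]
jar [725.  304.1  90. ] tub [ 353.  -186.4   75. ] mould [356.1 182.8  30. ] <Robot object at 0x7fe2dbac0050>
```

The crop confirms it: the stirrer on the rest, crop (460,370), is the largest, with its paddle at the far end, crop (436,186). The tray is at about (557,27) with yaw −0.04, which fits the well offset. The leaf and two-star casts are present. Next I go above the stirrer.

```bash
cat >> h.py <<'E'
import json
def pose(yaw,pitch=0):
    # tool x along yaw, tipped down by pitch (about tool y); z down
    Rd=np.array([[np.cos(yaw),np.sin(yaw),0],[np.sin(yaw),-np.cos(yaw),0],[0,0,-1.]])
    return R.from_matrix(Rd)*R.from_rotvec([0,-pitch,0])
def stat():
    s=sensors.state(); q=R.from_quat(s['orientation']).as_matrix()
    print('t',round(s['time'],1),'p',s['tool_pos'].round(1),'xax',q[:,0].round(3),'zax',q[:,2].round(3),'F',s['ft_force'].round(1),'open',round(s['opening'],3),'grip',round(s['grip_force'],1),'q',s['joint_pos'].round(2)); return s
def plan(pos,Rg,n=None,hand=100,prev=None):
    """straight line + constant-axis turn; prints rows in tool axes. prev=(pos,R) or measured"""
    if prev is None:
        s=stat(); prev=(s['tool_pos'],R.from_quat(s['orientation']))
    p0,R0=prev; d=np.array(pos,float)-p0; rv=(R0.inv()*Rg).as_rotvec()
    m=int(np.ceil(max(np.abs(d).max()/45,np.linalg.norm(rv)/.14,1))); n=max(n or 0,m)
    if np.linalg.norm(rv)<.02: 
        print(n,'x',(Rg.inv().apply(d)/n/1000).round(4).tolist(),'rot',(rv/n).round(4).tolist())
    else:
        rows=[]
        for i in range(n):
            Ri=R0*R.from_rotvec(rv*i/n)
            rows.append({"travel":(Ri.inv().apply(d)/n/1000).round(3).tolist(),"rot":(rv/n).round(3).tolist(),"hand":hand})
        print(json.dumps(rows))
    return np.array(pos,float),Rg
E
python3 -c "
from h import *
plan([473,-336,180],pose(.144),20)"
```

```text
t 0.1 p [274.2 588.8 241.5] xax [-0.907  0.422 -0.   ] zax [-0.001 -0.001 -1.   ] F [-0.3 -0.5  0.8] open 0.995 grip 0.0 q [-1.2   0.54 -0.    1.54  0.    1.07 -0.07]
[{"travel": [-0.027, -0.036, 0.003], "rot": [-0.0, 0.0, 0.122], "hand": 100}, {"travel": [-0.031, -0.032, 0.003], "rot": [-0.0, 0.0, 0.122], "hand": 100}, {"travel": [-0.035, -0.028, 0.003], "rot": [-0.0, 0.0, 0.122], "hand": 100}, {"travel": [-0.038, -0.024, 0.003], "rot": [-0.0, 0.0, 0.122], "hand": 100}, {"travel": [-0.041, -0.019, 0.003], "rot": [-0.0, 0.0, 0.122], "hand": 100}, {"travel": [-0.043, -0.014, 0.003], "rot": [-0.0, 0.0, 0.122], "hand": 100}, {"travel": [-0.044, -0.009, 0.003], "rot": [-0.0, 0.0, 0.122], "hand": 100}, {"travel": [-0.045, -0.003, 0.003], "rot": [-0.0, 0.0, 0.122], "hand": 100}, {"travel": [-0.045, 0.002, 0.003], "rot": [-0.0, 0.0, 0.122], "hand": 100}, {"travel": [-0.044, 0.008, 0.003], "rot": [-0.0, 0.0, 0.122], "hand": 100}, {"travel": [-0.043, 0.013, 0.003], "rot": [-0.0, 0.0, 0.122], "hand": 100}, {"travel": [-0.041, 0.018, 0.003], "rot": [-0.0, 0.0, 0.122], "hand": 100}, {"travel": [-0.039, 0.023, 0.003], "rot": [-0.0, 0.0, 0.122], "hand": 100}, {"travel": [-0.036, 0.028, 0.003], "rot": [-0.0, 0.0, 0.122], "hand": 100}, {"travel": [-0.032, 0.032, 0.003], "rot": [-0.0, 0.0, 0.122], "hand": 100}, {"travel": [-0.028, 0.035, 0.003], "rot": [-0.0, 0.0, 0.122], "hand": 100}, {"travel": [-0.023, 0.039, 0.003], "rot": [-0.0, 0.0, 0.122], "hand": 100}, {"travel": [-0.018, 0.041, 0.003], "rot": [-0.0, 0.0, 0.122], "hand": 100}, {"travel": [-0.013, 0.043, 0.003], "rot": [-0.0, 0.0, 0.122], "hand": 100}, {"travel": [-0.008, 0.044, 0.003], "rot": [-0.0, 0.0, 0.122], "hand": 100}, {"travel": [-0.002, 0.045, 0.003], "rot": [-0.0, 0.0, 0.122], "hand": 100}]
```

step_arm(commands=[{"travel": [-0.027, -0.036, 0.003], "rot": [0, 0, 0.122], "hand": 60}, {"travel": [-0.031, -0.032, 0.003], "rot": [0, 0, 0.122], "hand": 60}, {"travel": [-0.035, -0.028, 0.003], "rot": [0, 0, 0.122], "hand": 60}, {"travel": [-0.038, -0.024, 0.003], "rot": [0, 0, 0.122], "hand": 60}, {"travel": [-0.041, -0.019, 0.003], "rot": [0, 0, 0.122], "hand": 60}, {"travel": [-0.043, -0.014, 0.003], "rot": [0, 0, 0.122], "hand": 60}, {"travel": [-0.044, -0.009, 0.003], "rot": [0, 0, 0.122], "hand": 60}, {"travel": [-0.045, -0.003, 0.003], "rot": [0, 0, 0.122], "hand": 60}, {"travel": [-0.045, 0.002, 0.003], "rot": [0, 0, 0.122], "hand": 60}, {"travel": [-0.044, 0.008, 0.003], "rot": [0, 0, 0.122], "hand": 60}, {"travel": [-0.043, 0.013, 0.003], "rot": [0, 0, 0.122], "hand": 60}, {"travel": [-0.041, 0.018, 0.003], "rot": [0, 0, 0.122], "hand": 60}, {"travel": [-0.039, 0.023, 0.003], "rot": [0, 0, 0.122], "hand": 60}, {"travel": [-0.036, 0.028, 0.003], "rot": [0, 0, 0.122], "hand": 60}, {"travel": [-0.032, 0.032, 0.003], "rot": [0, 0, 0.122], "hand": 60}, {"travel": [-0.028, 0.035, 0.003], "rot": [0, 0, 0.122], "hand": 60}, {"travel": [-0.023, 0.039, 0.003], "rot": [0, 0, 0.122], "hand": 60}, {"travel": [-0.018, 0.041, 0.003], "rot": [0, 0, 0.122], "hand": 60}, {"travel": [-0.013, 0.043, 0.003], "rot": [0, 0, 0.122], "hand": 60}, {"travel": [-0.008, 0.044, 0.003], "rot": [0, 0, 0.122], "hand": 60}])

```text
time: 2.1
tool_pos: [462.4, -292.3, 181.9]
orientation: [0.991, 0.13, -0.0, -0.0]
ft_force: [0.2, 0.7, 0.2]
opening: 0.603
grip_force: 0.0
```

```bash
python3 -c "
from h import *
stat();s=snap('wrist','w1');print(s['T_tool_cam'])
print(w2px('w1',[[473,-336,38],[511,-326,30]]))"
```

```text
t 2.1 p [ 462.4 -292.3  181.9] xax [ 0.966  0.258 -0.   ] zax [-0.  0. -1.] F [0.2 0.7 0.2] open 0.603 grip 0.0 q [-0.07  0.54  0.75  1.9  -0.47  0.89 -0.4 ]
[[ 8.51313458e-04 -9.61141182e-01 -2.76055979e-01  7.00779750e+01]
 [ 9.99998876e-01  4.77558672e-04  1.42112913e-03 -6.28449176e-01]
 [-1.23407281e-03 -2.76056879e-01  9.61140508e-01 -1.31781545e+02]
 [ 0.00000000e+00  0.00000000e+00  0.00000000e+00  1.00000000e+00]]
[[328.95984151 202.00251065]
 [329.75528178 155.73697094]]
```

View pics/w1.png

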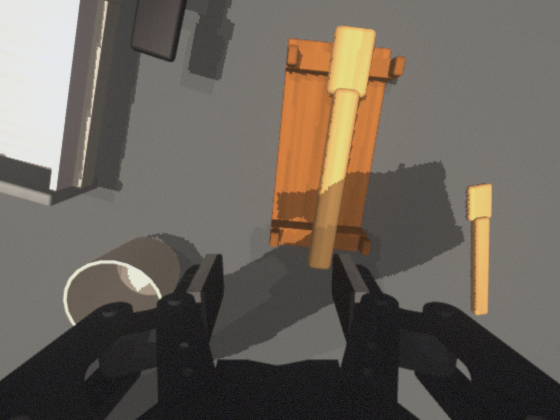

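The wrist view shows the stirrer with its paddle end at (355,29) and its handle end at (319,266). The rest's pips are at (292,52), (398,66), (274,238) and (366,246).

```bash
python3 -c "
from h import *
p=px2w('w1',[[355,29],[320,267],[292,44],[398,58],[274,232],[366,240]],[41,46,46,46,46,46]);print(p.round(1))
a,b=p[0],p[1];d=a-b;y=np.arctan2(d[1],d[0]);print(np.hypot(*d[:2]),y,(a+b)/2)
m=(a+b)/2; g=m-40*np.array([np.cos(y),np.sin(y),0]);g[2]=100
q=plan(g,pose(y))
g[2]=29; plan(g,pose(y),prev=q)"
```

```text
[[ 606.9 -313.7   41. ]
 [ 414.8 -344.6   46. ]
 [ 583.8 -270.8   46. ]
 [ 595.3 -350.7   46. ]
 [ 436.4 -296.    46. ]
 [ 450.2 -376.1   46. ]]
194.54920882586612 0.1595694342748149 [ 510.85515082 -329.17943943   43.5       ]
t 2.1 p [ 462.5 -300.4  182.5] xax [ 0.969  0.247 -0.001] zax [ 0.001 -0.008 -1.   ] F [ 1.1 -5.9  1.5] open 0.601 grip 0.0 q [-0.07  0.54  0.75  1.89 -0.47  0.88 -0.41]
[{"travel": [0.0, 0.018, 0.041], "rot": [0.004, 0.0, 0.045], "hand": 100}, {"travel": [0.001, 0.018, 0.041], "rot": [0.004, 0.0, 0.045], "hand": 100}]
2 x [0.0, 0.0, 0.0355] rot [0.0, 0.0, 0.0]
```

step_arm(commands=[{"travel": [0, 0.018, 0.03], "rot": [0.004, 0, 0.045], "hand": 60}, {"travel": [0.001, 0.018, 0.03], "rot": [0.004, 0, 0.045], "hand": 60}, {"travel": [0, 0, 0], "rot": [0, 0, 0], "hand": 60}, {"travel": [0, 0, 0], "rot": [0, 0, 0], "hand": 60}, {"travel": [0, 0, 0], "rot": [0, 0, 0], "hand": 60}])

```text
time: 2.65
tool_pos: [472.4, -324.9, 123.3]
orientation: [0.996, 0.088, 0.0, -0.004]
ft_force: [-0.2, -0.0, -0.4]
opening: 0.597
grip_force: 0.0
```

```bash
python3 -c "
from h import *
y=.155;g=np.array([511-39.5,-329.2-6.3,29])
q=plan(g,pose(y))"
```

```text
t 2.6 p [ 472.4 -324.9  123.3] xax [0.984 0.176 0.001] zax [-0.001  0.008 -1.   ] F [-0.2 -0.  -0.4] open 0.597 grip 0.0 q [ 0.03  0.67  0.69  1.86 -0.57  0.83 -0.37]
[{"travel": [-0.001, 0.004, 0.031], "rot": [-0.003, -0.0, 0.007], "hand": 100}, {"travel": [-0.001, 0.004, 0.031], "rot": [-0.003, -0.0, 0.007], "hand": 100}, {"travel": [-0.001, 0.004, 0.031], "rot": [-0.003, -0.0, 0.007], "hand": 100}]
```

step_arm(commands=[{"travel": [-0.001, 0.006, 0.01], "rot": [-0.004, 0, 0.011], "hand": 60}, {"travel": [-0.001, 0.005, 0.01], "rot": [-0.004, 0, 0.01], "hand": 60}, {"travel": [0, 0, 0.025], "rot": [0, 0, 0], "hand": 60}, {"travel": [0, 0, 0.025], "rot": [0, 0, 0], "hand": 60}, {"travel": [0, 0, 0.024], "rot": [0, 0, 0], "hand": 60}, {"travel": [0, 0, 0], "rot": [0, 0, 0], "hand": 60}, {"travel": [0, 0, 0], "rot": [0, 0, 0], "hand": 60}, {"travel": [0, 0, 0], "rot": [0, 0, 0], "hand": 0}, {"travel": [0, 0, 0], "rot": [0, 0, 0], "hand": 0}, {"travel": [0, 0, 0], "rot": [0, 0, 0], "hand": 0}, {"travel": [0, 0, 0], "rot": [0, 0, 0], "hand": 0}, {"travel": [0, 0, 0], "rot": [0, 0, 0], "hand": 0}, {"travel": [0, 0, 0], "rot": [0, 0, 0], "hand": 0}])

```text
time: 3.95
tool_pos: [472.5, -337.0, 29.5]
orientation: [0.997, 0.077, 0.001, 0.001]
ft_force: [-0.5, 0.2, 6.1]
opening: 0.223
grip_force: 59.1
```

Gripped (opening 0.223, about 19 mm). Lifting, then planning the tilted pose over the well.

step_arm(commands=[{"travel": [0, 0, -0.015], "rot": [0, 0, 0], "hand": 0}, {"travel": [0, 0, -0.025], "rot": [0, 0, 0], "hand": 0}, {"travel": [0, 0, -0.035], "rot": [0, 0, 0], "hand": 0}, {"travel": [0, 0, -0.035], "rot": [0, 0, 0], "hand": 0}, {"travel": [0, 0, -0.035], "rot": [0, 0, 0], "hand": 0}, {"travel": [0, 0, -0.035], "rot": [0, 0, 0], "hand": 0}, {"travel": [0, 0, -0.01], "rot": [0, 0, 0], "hand": 0}, {"travel": [0, 0, 0], "rot": [0, 0, 0], "hand": 0}, {"travel": [0, 0, 0], "rot": [0, 0, 0], "hand": 0}])

```text
time: 4.85
tool_pos: [471.4, -335.7, 217.4]
orientation: [0.997, 0.077, -0.001, -0.001]
ft_force: [0.6, -1.1, -1.6]
opening: 0.223
grip_force: 58.7
```

```bash
cat >> h.py <<'E'
TIP=np.array([139,0,-8.])
def tcp(tip,Rg): return np.array(tip,float)-Rg.apply(TIP)
E
python3 -c "
from h import *
Rg=pose(.1,.85); print(Rg.as_matrix().round(2), tcp([609,108.5,130],Rg))
q=plan(tcp([609,108.5,130],Rg),Rg,14,0)"
```

```text
[[ 0.66  0.1  -0.75]
 [ 0.07 -1.   -0.08]
 [-0.75  0.   -0.66]] [511.74043184  98.74149312 229.14811115]
t 4.8 p [ 471.4 -335.7  217.4] xax [ 0.988  0.155 -0.001] zax [-0.001  0.001 -1.   ] F [ 0.6 -1.1 -1.6] open 0.223 grip 58.7 q [-0.03  0.56  0.8   1.79 -0.47  1.   -0.46]
[{"travel": [0.008, -0.03, -0.001], "rot": [0.002, -0.061, 0.004], "hand": 0}, {"travel": [0.007, -0.03, -0.001], "rot": [0.002, -0.061, 0.004], "hand": 0}, {"travel": [0.007, -0.03, -0.002], "rot": [0.002, -0.061, 0.004], "hand": 0}, {"travel": [0.007, -0.03, -0.002], "rot": [0.002, -0.061, 0.004], "hand": 0}, {"travel": [0.007, -0.03, -0.002], "rot": [0.002, -0.061, 0.004], "hand": 0}, {"travel": [0.007, -0.03, -0.003], "rot": [0.002, -0.061, 0.004], "hand": 0}, {"travel": [0.006, -0.03, -0.003], "rot": [0.002, -0.061, 0.004], "hand": 0}, {"travel": [0.006, -0.03, -0.003], "rot": [0.002, -0.061, 0.004], "hand": 0}, {"travel": [0.006, -0.03, -0.004], "rot": [0.002, -0.061, 0.004], "hand": 0}, {"travel": [0.005, -0.03, -0.004], "rot": [0.002, -0.061, 0.004], "hand": 0}, {"travel": [0.005, -0.03, -0.004], "rot": [0.002, -0.061, 0.004], "hand": 0}, {"travel": [0.005, -0.031, -0.004], "rot": [0.002, -0.061, 0.004], "hand": 0}, {"travel": [0.004, -0.031, -0.005], "rot": [0.002, -0.061, 0.004], "hand": 0}, {"travel": [0.004, -0.031, -0.005], "rot": [0.002, -0.061, 0.004], "hand": 0}]
```

step_arm(commands=[{"travel": [0.008, -0.03, -0.001], "rot": [0.002, -0.061, 0.004], "hand": 0}, {"travel": [0.007, -0.03, -0.001], "rot": [0.002, -0.061, 0.004], "hand": 0}, {"travel": [0.007, -0.03, -0.002], "rot": [0.002, -0.061, 0.004], "hand": 0}, {"travel": [0.007, -0.03, -0.002], "rot": [0.002, -0.061, 0.004], "hand": 0}, {"travel": [0.007, -0.03, -0.002], "rot": [0.002, -0.061, 0.004], "hand": 0}, {"travel": [0.007, -0.03, -0.003], "rot": [0.002, -0.061, 0.004], "hand": 0}, {"travel": [0.006, -0.03, -0.003], "rot": [0.002, -0.061, 0.004], "hand": 0}, {"travel": [0.006, -0.03, -0.003], "rot": [0.002, -0.061, 0.004], "hand": 0}, {"travel": [0.006, -0.03, -0.004], "rot": [0.002, -0.061, 0.004], "hand": 0}, {"travel": [0.005, -0.03, -0.004], "rot": [0.002, -0.061, 0.004], "hand": 0}, {"travel": [0.005, -0.03, -0.004], "rot": [0.002, -0.061, 0.004], "hand": 0}, {"travel": [0.005, -0.031, -0.004], "rot": [0.002, -0.061, 0.004], "hand": 0}, {"travel": [0.004, -0.031, -0.005], "rot": [0.002, -0.061, 0.004], "hand": 0}, {"travel": [0.004, -0.031, -0.005], "rot": [0.002, -0.061, 0.004], "hand": 0}, {"travel": [0, 0, 0], "rot": [0, 0, 0], "hand": 0}, {"travel": [0, 0, 0], "rot": [0, 0, 0], "hand": 0}, {"travel": [0, 0, 0], "rot": [0, 0, 0], "hand": 0}])

```text
time: 6.55
tool_pos: [514.0, 93.5, 228.9]
orientation: [0.909, 0.042, -0.415, 0.019]
ft_force: [0.6, -0.8, -0.6]
opening: 0.227
grip_force: 58.9
```

```bash
python3 -c "
from h import *
s=stat();snap('wrist','w2');snap('side','s2')
Rc=R.from_quat(s['orientation']);t=s['tool_pos']+Rc.apply(TIP);print(t,w2px('w2',[t,[609,108.5,54]]),w2px('s2',[t,[609,108.5,54]]))
a=cv2.imread('pics/w2.png');b=cv2.imread('pics/s2.png')[60:270,190:470]
cv2.imwrite('pics/v2.png',np.hstack([cv2.resize(a,(400,300)),cv2.resize(b,(400,300))]))"
```

```text
t 6.5 p [514.   93.5 228.9] xax [ 0.653  0.06  -0.755] zax [-0.752 -0.069 -0.656] F [ 0.6 -0.8 -0.6] open 0.227 grip 58.9 q [-0.5   0.93  0.54  1.28 -0.34  1.91 -1.39]
[610.7258799  102.46052459 129.15111235] [[ 278.7425985  -116.73789005]
 [ 263.0520288  -201.56851172]] [[303.65761277 150.03733321]
 [302.48825533 171.67975216]]
```

View pics/v2.png

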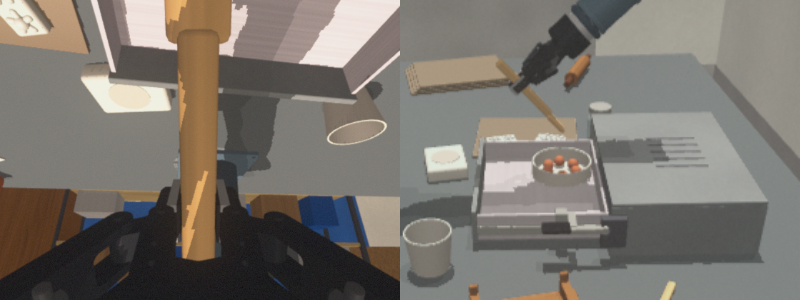

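The side view shows the stick tip at about (303,151), as predicted, above the well. Joint 6 is at its limit with this outward tilt, so I swing the stick to point left (+y) instead and see whether that gives a steeper, freer tilt.

```bash
cat >> h.py <<'E'
def tplan(tip,yaw,pitch,n,hand=0,prev=None):
    """turn first about the stick tip: rows with interpolated tip and orientation"""
    if prev is None:
        s=stat(); prev=(s['tool_pos'],R.from_quat(s['orientation']))
    p0,R0=prev; Rg=pose(yaw,pitch); t0=p0+R0.apply(TIP); rv=(R0.inv()*Rg).as_rotvec()
    t=np.array(tip,float); rows=[]; p,Rc=p0,R0
    for i in range(1,n+1):
        Rn=R0*R.from_rotvec(rv*i/n); pn=t0+(t-t0)*i/n-Rn.apply(TIP)
        rows.append({"travel":(Rc.inv().apply(pn-p)/1000).round(3).tolist(),"rot":(rv/n).round(3).tolist(),"hand":hand}); p,Rc=pn,Rn
    print(json.dumps(rows).replace(', "hand": 0','')); return p,Rc
E
python3 -c "
from h import *
tplan([609,108.5,130],1.3,.95,12)"
```

```text
t 6.7 p [514.2  93.6 229.4] xax [ 0.654  0.06  -0.754] zax [-0.751 -0.069 -0.656] F [-0.3  0.2 -0.9] open 0.221 grip 58.9 q [-0.5   0.93  0.54  1.28 -0.34  1.91 -1.39]
[{"travel": [0.0, 0.009, -0.001], "rot": [-0.079, -0.007, -0.062]}, {"travel": [0.0, 0.009, -0.001], "rot": [-0.079, -0.007, -0.062]}, {"travel": [0.0, 0.009, -0.001], "rot": [-0.079, -0.007, -0.062]}, {"travel": [0.0, 0.009, -0.001], "rot": [-0.079, -0.007, -0.062]}, {"travel": [0.0, 0.009, -0.001], "rot": [-0.079, -0.007, -0.062]}, {"travel": [0.0, 0.009, -0.001], "rot": [-0.079, -0.007, -0.062]}, {"travel": [0.0, 0.009, -0.001], "rot": [-0.079, -0.007, -0.062]}, {"travel": [0.0, 0.009, -0.002], "rot": [-0.079, -0.007, -0.062]}, {"travel": [0.0, 0.009, -0.002], "rot": [-0.079, -0.007, -0.062]}, {"travel": [0.0, 0.009, -0.002], "rot": [-0.079, -0.007, -0.062]}, {"travel": [0.0, 0.009, -0.002], "rot": [-0.079, -0.007, -0.062]}, {"travel": [0.0, 0.009, -0.002], "rot": [-0.079, -0.007, -0.062]}]
```

step_arm(commands=[{"travel": [0, 0.009, -0.001], "rot": [-0.079, -0.007, -0.062], "hand": 0}, {"travel": [0, 0.009, -0.001], "rot": [-0.079, -0.007, -0.062], "hand": 0}, {"travel": [0, 0.009, -0.001], "rot": [-0.079, -0.007, -0.062], "hand": 0}, {"travel": [0, 0.009, -0.001], "rot": [-0.079, -0.007, -0.062], "hand": 0}, {"travel": [0, 0.009, -0.001], "rot": [-0.079, -0.007, -0.062], "hand": 0}, {"travel": [0, 0.009, -0.001], "rot": [-0.079, -0.007, -0.062], "hand": 0}, {"travel": [0, 0.009, -0.001], "rot": [-0.079, -0.007, -0.062], "hand": 0}, {"travel": [0, 0.009, -0.002], "rot": [-0.079, -0.007, -0.062], "hand": 0}, {"travel": [0, 0.009, -0.002], "rot": [-0.079, -0.007, -0.062], "hand": 0}, {"travel": [0, 0.009, -0.002], "rot": [-0.079, -0.007, -0.062], "hand": 0}, {"travel": [0, 0.009, -0.002], "rot": [-0.079, -0.007, -0.062], "hand": 0}, {"travel": [0, 0.009, -0.002], "rot": [-0.079, -0.007, -0.062], "hand": 0}, {"travel": [0, 0, 0], "rot": [0, 0, 0], "hand": 0}, {"travel": [0, 0, 0], "rot": [0, 0, 0], "hand": 0}])

```text
time: 8.05
tool_pos: [584.1, 22.3, 241.3]
orientation: [0.709, 0.536, -0.364, 0.277]
ft_force: [0.7, -0.5, -1.0]
opening: 0.226
grip_force: 59.0
```

```bash
python3 -c "
from h import *
s=stat();Rc=R.from_quat(s['orientation']);print(s['tool_pos']+Rc.apply(TIP))
tplan([609,108.5,62],1.4,1.05,5)"
```

```text
t 8.1 p [584.1  22.3 241.3] xax [ 0.16   0.559 -0.814] zax [-0.22  -0.784 -0.581] F [ 0.7 -0.5 -1. ] open 0.226 grip 59.0 q [-0.73  0.83  0.44  1.46  0.42  1.51 -0.76]
[608.06212771 106.25902983 132.83663281]
t 8.1 p [584.1  22.3 241.3] xax [ 0.16   0.559 -0.814] zax [-0.22  -0.784 -0.581] F [ 0.7 -0.5 -1. ] open 0.226 grip 59.0 q [-0.73  0.83  0.44  1.46  0.42  1.51 -0.76]
[{"travel": [0.012, 0.002, 0.005], "rot": [-0.017, -0.02, -0.012]}, {"travel": [0.012, 0.002, 0.005], "rot": [-0.017, -0.02, -0.012]}, {"travel": [0.012, 0.002, 0.005], "rot": [-0.017, -0.02, -0.012]}, {"travel": [0.012, 0.002, 0.004], "rot": [-0.017, -0.02, -0.012]}, {"travel": [0.012, 0.002, 0.004], "rot": [-0.017, -0.02, -0.012]}]
```

Joint 6 now has room (1.51). I'll steepen to pitch 1.2 and go in over the open middle.

```bash
python3 -c "
from h import *
q=tplan([609,108.5,70],1.4,1.2,7)
tplan([609,107,29],1.4,1.2,4,prev=q)"
```

```text
t 8.1 p [584.1  22.3 241.3] xax [ 0.16   0.559 -0.814] zax [-0.22  -0.784 -0.581] F [ 0.7 -0.5 -1. ] open 0.226 grip 59.0 q [-0.73  0.83  0.44  1.46  0.42  1.51 -0.76]
[{"travel": [0.007, 0.001, -0.0], "rot": [-0.013, -0.036, -0.007]}, {"travel": [0.007, 0.001, -0.0], "rot": [-0.013, -0.036, -0.007]}, {"travel": [0.008, 0.001, -0.001], "rot": [-0.013, -0.036, -0.007]}, {"travel": [0.008, 0.001, -0.001], "rot": [-0.013, -0.036, -0.007]}, {"travel": [0.008, 0.001, -0.001], "rot": [-0.013, -0.036, -0.007]}, {"travel": [0.008, 0.001, -0.001], "rot": [-0.013, -0.036, -0.007]}, {"travel": [0.008, 0.001, -0.002], "rot": [-0.013, -0.036, -0.007]}]
[{"travel": [0.009, 0.0, 0.004], "rot": [0.0, 0.0, 0.0]}, {"travel": [0.009, 0.0, 0.004], "rot": [0.0, 0.0, 0.0]}, {"travel": [0.009, 0.0, 0.004], "rot": [0.0, 0.0, 0.0]}, {"travel": [0.009, 0.0, 0.004], "rot": [0.0, 0.0, 0.0]}]
```

step_arm(commands=[{"travel": [0.007, 0.001, 0], "rot": [-0.013, -0.036, -0.007], "hand": 0}, {"travel": [0.007, 0.001, 0], "rot": [-0.013, -0.036, -0.007], "hand": 0}, {"travel": [0.008, 0.001, -0.001], "rot": [-0.013, -0.036, -0.007], "hand": 0}, {"travel": [0.008, 0.001, -0.001], "rot": [-0.013, -0.036, -0.007], "hand": 0}, {"travel": [0.008, 0.001, -0.001], "rot": [-0.013, -0.036, -0.007], "hand": 0}, {"travel": [0.008, 0.001, -0.001], "rot": [-0.013, -0.036, -0.007], "hand": 0}, {"travel": [0.008, 0.001, -0.002], "rot": [-0.013, -0.036, -0.007], "hand": 0}, {"travel": [0, 0, 0], "rot": [0, 0, 0], "hand": 0}, {"travel": [0, 0, 0], "rot": [0, 0, 0], "hand": 0}])

```text
time: 8.95
tool_pos: [598.6, 52.5, 195.9]
orientation: [0.63, 0.532, -0.432, 0.366]
ft_force: [-0.1, -0.5, -0.7]
opening: 0.224
grip_force: 59.0
```

```bash
python3 -c "
from h import *
s=stat();Rc=R.from_quat(s['orientation']);t=s['tool_pos']+Rc.apply(TIP);print(t)
tplan([609,107,29],1.4,1.2,4)
snap('top','t3');snap('side','s3')
a=cv2.imread('pics/t3.png')[135:225,180:300];b=cv2.imread('pics/s3.png')[120:210,243:363]
print((w2px('t3',t)-[180,135])*3.3,(w2px('s3',t)-[243,120])*3.3)
cv2.imwrite('pics/v3.png',np.hstack([cv2.resize(a,(396,297),interpolation=2),cv2.resize(b,(396,297),interpolation=2)]))"
```

```text
t 8.9 p [598.6  52.5 195.9] xax [ 0.061  0.353 -0.933] zax [-0.156 -0.92  -0.359] F [-0.1 -0.5 -0.7] open 0.224 grip 59.0 q [-0.82  1.04  0.45  1.39  0.53  1.58 -0.81]
[608.34776816 108.95777427  69.0295492 ]
t 8.9 p [598.6  52.5 195.9] xax [ 0.061  0.353 -0.933] zax [-0.156 -0.92  -0.359] F [-0.1 -0.5 -0.7] open 0.224 grip 59.0 q [-0.82  1.04  0.45  1.39  0.53  1.58 -0.81]
[{"travel": [0.009, 0.0, 0.004], "rot": [0.001, 0.001, -0.0]}, {"travel": [0.009, 0.0, 0.004], "rot": [0.001, 0.001, -0.0]}, {"travel": [0.009, 0.0, 0.004], "rot": [0.001, 0.001, -0.0]}, {"travel": [0.009, 0.0, 0.004], "rot": [0.001, 0.001, -0.0]}]
[[125.78119689 118.71697801]] [[195.81577725 155.84780453]]
```

View pics/v3.png

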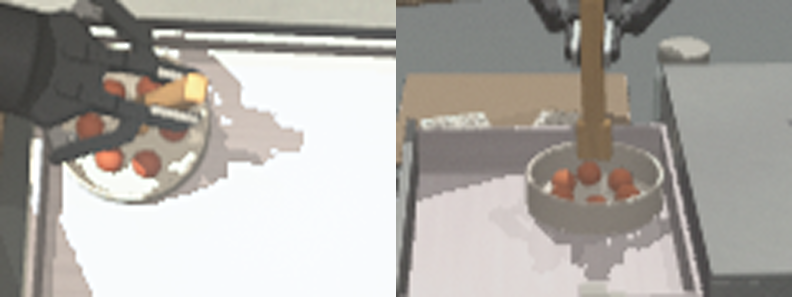

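The side half shows the paddle tip at about (594,158), centred over the well with all six beads beneath it, and it matches the prediction. Going in and stirring one loop.

```bash
cat >> h.py <<'E'
def path(pts,Rg,start):
    rows=[];p=np.array(start,float)
    for t in pts:
        t=np.array(t,float); rows.append((Rg.inv().apply(t-p)/1000).round(3).tolist()); p=t
    print(json.dumps(rows))
E
python3 -c "
from h import *
c=np.array([609,108,29]);Rg=pose(1.4,1.2)
r=27
print('circ');a=np.arange(1,17)*2*np.pi/16
path([c+[r*np.cos(x),r*np.sin(x),0] for x in a],Rg,c+[r,0,0])
print('out');path([c+[r/3*i,0,0] for i in(1,2,3)],Rg,c)
"
```

```text
circ
[[0.004, -0.004, -0.009], [0.003, -0.007, -0.007], [0.002, -0.01, -0.004], [0.0, -0.011, -0.0], [-0.001, -0.01, 0.004], [-0.003, -0.008, 0.007], [-0.003, -0.004, 0.009], [-0.004, -0.0, 0.01], [-0.004, 0.004, 0.009], [-0.003, 0.007, 0.007], [-0.002, 0.01, 0.004], [-0.0, 0.011, 0.0], [0.001, 0.01, -0.004], [0.003, 0.008, -0.007], [0.003, 0.004, -0.009], [0.004, 0.0, -0.01]]
out
[[0.001, 0.009, -0.001], [0.001, 0.009, -0.001], [0.001, 0.009, -0.001]]
```

step_arm(commands=[{"travel": [0.009, 0, 0.004], "rot": [0.001, 0.001, 0], "hand": 0}, {"travel": [0.009, 0, 0.004], "rot": [0.001, 0.001, 0], "hand": 0}, {"travel": [0.009, 0, 0.004], "rot": [0.001, 0.001, 0], "hand": 0}, {"travel": [0.009, 0, 0.003], "rot": [0, 0, 0], "hand": 0}, {"travel": [0, 0, 0], "rot": [0, 0, 0], "hand": 0}, {"travel": [0.001, 0.009, -0.001], "rot": [0, 0, 0], "hand": 0}, {"travel": [0.001, 0.009, -0.001], "rot": [0, 0, 0], "hand": 0}, {"travel": [0.001, 0.009, -0.001], "rot": [0, 0, 0], "hand": 0}, {"travel": [0, 0, 0], "rot": [0, 0, 0], "hand": 0}])

```text
time: 9.95
tool_pos: [625.1, 50.9, 155.5]
orientation: [0.632, 0.531, -0.433, 0.362]
ft_force: [-8.1, 4.8, 4.0]
opening: 0.227
grip_force: 64.6
```

```bash
python3 -c "
from h import *
s=stat();Rc=R.from_quat(s['orientation']);t=s['tool_pos']+Rc.apply(TIP);print(t)"
```

```text
t 9.9 p [625.1  50.9 155.5] xax [ 0.06   0.358 -0.932] zax [-0.163 -0.918 -0.363] F [-8.1  4.8  4. ] open 0.227 grip 64.6 q [-0.77  1.13  0.44  1.3   0.51  1.58 -0.8 ]
[634.79779876 107.95881121  28.88842946]
```

```bash
python3 -c "
from h import *
c=np.array([608,108,30]);Rg=pose(1.4,1.2)
E=lambda x,s=1:c+[20*np.cos(x),29*np.sin(x)*s,0]
a=np.arange(1,17)*2*np.pi/16
path([E(0)]+[E(x) for x in a],Rg,[634.8,108,29])
path([E(x,-1) for x in a],Rg,E(0))
"
```

```text
[[-0.001, -0.007, 0.001], [0.004, -0.003, -0.01], [0.003, -0.006, -0.008], [0.002, -0.007, -0.005], [0.0, -0.008, -0.001], [-0.001, -0.007, 0.003], [-0.003, -0.005, 0.007], [-0.004, -0.003, 0.009], [-0.004, 0.0, 0.01], [-0.004, 0.003, 0.01], [-0.003, 0.006, 0.008], [-0.002, 0.007, 0.005], [-0.0, 0.008, 0.001], [0.001, 0.007, -0.003], [0.003, 0.005, -0.007], [0.004, 0.003, -0.009], [0.004, -0.0, -0.01]]
[[-0.004, 0.0, 0.01], [-0.004, -0.003, 0.009], [-0.003, -0.005, 0.007], [-0.001, -0.007, 0.003], [0.0, -0.008, -0.001], [0.002, -0.007, -0.005], [0.003, -0.006, -0.008], [0.004, -0.003, -0.01], [0.004, -0.0, -0.01], [0.004, 0.003, -0.009], [0.003, 0.005, -0.007], [0.001, 0.007, -0.003], [-0.0, 0.008, 0.001], [-0.002, 0.007, 0.005], [-0.003, 0.006, 0.008], [-0.004, 0.003, 0.01]]
```

step_arm(commands=[{"travel": [-0.001, -0.007, 0.001], "rot": [0, 0, 0], "hand": 0}, {"travel": [0.004, -0.003, -0.01], "rot": [0, 0, 0], "hand": 0}, {"travel": [0.003, -0.006, -0.008], "rot": [0, 0, 0], "hand": 0}, {"travel": [0.002, -0.007, -0.005], "rot": [0, 0, 0], "hand": 0}, {"travel": [0, -0.008, -0.001], "rot": [0, 0, 0], "hand": 0}, {"travel": [-0.001, -0.007, 0.003], "rot": [0, 0, 0], "hand": 0}, {"travel": [-0.003, -0.005, 0.007], "rot": [0, 0, 0], "hand": 0}, {"travel": [-0.004, -0.003, 0.009], "rot": [0, 0, 0], "hand": 0}, {"travel": [-0.004, 0, 0.01], "rot": [0, 0, 0], "hand": 0}, {"travel": [-0.004, 0.003, 0.01], "rot": [0, 0, 0], "hand": 0}, {"travel": [-0.003, 0.006, 0.008], "rot": [0, 0, 0], "hand": 0}, {"travel": [-0.002, 0.007, 0.005], "rot": [0, 0, 0], "hand": 0}, {"travel": [0, 0.008, 0.001], "rot": [0, 0, 0], "hand": 0}, {"travel": [0.001, 0.007, -0.003], "rot": [0, 0, 0], "hand": 0}, {"travel": [0.003, 0.005, -0.007], "rot": [0, 0, 0], "hand": 0}, {"travel": [0.004, 0.003, -0.009], "rot": [0, 0, 0], "hand": 0}, {"travel": [0.004, 0, -0.01], "rot": [0, 0, 0], "hand": 0}, {"travel": [0, 0, 0], "rot": [0, 0, 0], "hand": 0}])

```text
time: 11.75
tool_pos: [618.9, 53.0, 155.5]
orientation: [0.631, 0.533, -0.431, 0.364]
ft_force: [-0.5, -0.3, -1.7]
opening: 0.221
grip_force: 63.7
```

```bash
cat > beads.py <<'E'
import sys
from h import *
s=stat();Rc=R.from_quat(s['orientation']);print(s['tool_pos']+Rc.apply(TIP))
f=sys.argv[1]
im=snap('top','t'+f)['img'];im2=snap('side','s'+f)['img']
for n,i in(('t'+f,im),('s'+f,im2)):
    i=i.astype(int);m=((i[...,2]-i[...,0]>60)&(i[...,2]-i[...,1]>45)).astype(np.uint8)
    c=w2px(n,[609,108.5,34])[0]; mm=np.zeros_like(m); cv2.circle(mm,(int(c[0]),int(c[1])),40,1,-1); m=m*mm
    k,l,st,ce=cv2.connectedComponentsWithStats(m)
    for j in range(1,k):
        if st[j,4]>8: print(n,st[j,4],ce[j].round(1),px2w(n,ce[j],34)[0].round(0))
a=im[135:225,180:300];b=im2[120:210,243:363]
cv2.imwrite(f'pics/v{f}.png',np.hstack([cv2.resize(a,(396,297),interpolation=2),cv2.resize(b,(396,297),interpolation=2)]))
E
python3 beads.py 4
```

```text
t 11.8 p [618.9  53.  155.5] xax [ 0.061  0.359 -0.931] zax [-0.157 -0.918 -0.364] F [-0.5 -0.3 -1.7] open 0.221 grip 63.7 q [-0.79  1.12  0.44  1.32  0.51  1.57 -0.82]
[628.70618715 110.25179795  28.93328149]
t4 15 [225.1 155.1] [658.  95.  34.]
t4 14 [231.6 157.2] [652.  78.  34.]
t4 17 [235.1 181.4] [587.  67.  34.]
t4 47 [216.2 189.3] [565. 118.  34.]
s4 22 [299.4 168.9] [605. 167.  34.]
s4 19 [288.  174.7] [566. 130.  34.]
```

View pics/v4.png

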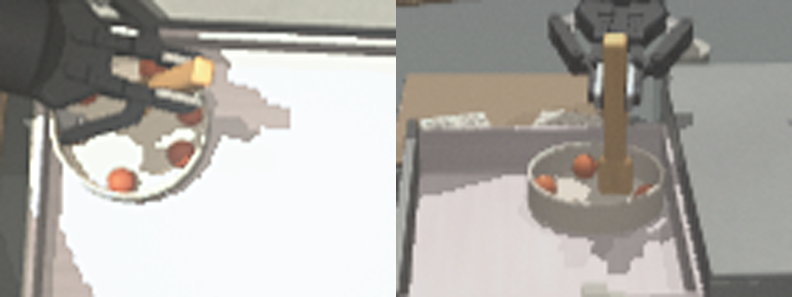

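After one loop the visible beads have moved outward and around: the top half shows them at (122,180), (180,153), (190,115) and near (148,65). One loop the other way, then withdraw and check from above.

step_arm(commands=[{"travel": [-0.004, 0, 0.01], "rot": [0, 0, 0], "hand": 0}, {"travel": [-0.004, -0.003, 0.009], "rot": [0, 0, 0], "hand": 0}, {"travel": [-0.003, -0.005, 0.007], "rot": [0, 0, 0], "hand": 0}, {"travel": [-0.001, -0.007, 0.003], "rot": [0, 0, 0], "hand": 0}, {"travel": [0, -0.008, -0.001], "rot": [0, 0, 0], "hand": 0}, {"travel": [0.002, -0.007, -0.005], "rot": [0, 0, 0], "hand": 0}, {"travel": [0.003, -0.006, -0.008], "rot": [0, 0, 0], "hand": 0}, {"travel": [0.004, -0.003, -0.01], "rot": [0, 0, 0], "hand": 0}, {"travel": [0.004, 0, -0.01], "rot": [0, 0, 0], "hand": 0}, {"travel": [0.004, 0.003, -0.009], "rot": [0, 0, 0], "hand": 0}, {"travel": [0.003, 0.005, -0.007], "rot": [0, 0, 0], "hand": 0}, {"travel": [0.001, 0.007, -0.003], "rot": [0, 0, 0], "hand": 0}, {"travel": [0, 0.008, 0.001], "rot": [0, 0, 0], "hand": 0}, {"travel": [-0.002, 0.007, 0.005], "rot": [0, 0, 0], "hand": 0}, {"travel": [-0.003, 0.006, 0.008], "rot": [0, 0, 0], "hand": 0}, {"travel": [-0.004, 0.003, 0.01], "rot": [0, 0, 0], "hand": 0}, {"travel": [0, -0.009, 0], "rot": [0, 0, 0], "hand": 0}, {"travel": [0, -0.009, 0], "rot": [0, 0, 0], "hand": 0}])

```text
time: 13.65
tool_pos: [599.9, 52.9, 156.4]
orientation: [0.632, 0.531, -0.432, 0.363]
ft_force: [-1.2, 1.2, -0.6]
opening: 0.225
grip_force: 63.6
```

```bash
python3 -c "
from h import *
s=stat();Rc=R.from_quat(s['orientation']);t=s['tool_pos']+Rc.apply(TIP);print(t)
q=plan(s['tool_pos']+[0,0,90],Rc,4)
plan(s['tool_pos']+[0,-100,110],Rc,4,prev=q)"
```

```text
t 13.7 p [599.9  52.9 156.4] xax [ 0.063  0.357 -0.932] zax [-0.16  -0.918 -0.362] F [-1.2  1.2 -0.6] open 0.225 grip 63.6 q [-0.8   1.1   0.43  1.37  0.51  1.55 -0.84]
[609.91289913 109.84896281  29.76809902]
t 13.7 p [599.9  52.9 156.4] xax [ 0.063  0.357 -0.932] zax [-0.16  -0.918 -0.362] F [-1.2  1.2 -0.6] open 0.225 grip 63.6 q [-0.8   1.1   0.43  1.37  0.51  1.55 -0.84]
4 x [-0.021, 0.0, -0.0082] rot [0.0, 0.0, 0.0]
4 x [-0.0136, 0.0043, 0.0211] rot [0.0, 0.0, 0.0]
```

step_arm(commands=[{"travel": [-0.021, 0, -0.008], "rot": [0, 0, 0], "hand": 0}, {"travel": [-0.021, 0, -0.008], "rot": [0, 0, 0], "hand": 0}, {"travel": [-0.021, 0, -0.008], "rot": [0, 0, 0], "hand": 0}, {"travel": [-0.021, 0, -0.008], "rot": [0, 0, 0], "hand": 0}, {"travel": [-0.021, 0, -0.008], "rot": [0, 0, 0], "hand": 0}, {"travel": [-0.014, 0.007, 0.036], "rot": [0, 0, 0], "hand": 0}, {"travel": [-0.014, 0.007, 0.036], "rot": [0, 0, 0], "hand": 0}, {"travel": [-0.014, 0.007, 0.036], "rot": [0, 0, 0], "hand": 0}, {"travel": [-0.014, 0.007, 0.036], "rot": [0, 0, 0], "hand": 0}, {"travel": [-0.014, 0.007, 0.036], "rot": [0, 0, 0], "hand": 0}, {"travel": [0, 0, 0], "rot": [0, 0, 0], "hand": 0}, {"travel": [0, 0, 0], "rot": [0, 0, 0], "hand": 0}])

```text
time: 14.85
tool_pos: [601.5, -143.9, 269.1]
orientation: [0.632, 0.531, -0.432, 0.363]
ft_force: [0.1, 1.2, -0.6]
opening: 0.223
grip_force: 63.6
```

```bash
python3 beads.py 5; python3 beads.py 5b | tail -12
```

```text
t 14.8 p [ 601.5 -143.9  269.1] xax [ 0.063  0.357 -0.932] zax [-0.16  -0.918 -0.363] F [ 0.1  1.2 -0.6] open 0.223 grip 63.6 q [-0.65  0.86  0.55  1.6   0.7   1.36 -0.71]
[611.56722106 -86.92400329 142.44722035]
t5 44 [227.1 156.5] [654.  90.  34.]
t5 58 [206.  160.6] [643. 146.  34.]
t5 39 [237.2 170.8] [615.  62.  34.]
t5 54 [201.2 174.6] [604. 158.  34.]
t5 31 [232.6 184.2] [579.  74.  34.]
t5 49 [216.3 190.1] [563. 117.  34.]
s5 28 [299.2 169. ] [604. 166.  34.]
s5 21 [287.5 174.9] [564. 128.  34.]
t 14.9 p [ 602.6 -141.8  268.3] xax [ 0.062  0.359 -0.931] zax [-0.157 -0.918 -0.364] F [ 0.4  1.3 -0.9] open 0.222 grip 63.6 q [-0.65  0.86  0.54  1.6   0.7   1.36 -0.71]
[612.41371792 -84.55257066 141.76881581]
t5b 45 [227.1 156.6] [654.  90.  34.]
t5b 58 [206.  160.6] [643. 146.  34.]
t5b 40 [237.2 170.9] [615.  62.  34.]
t5b 54 [201.2 174.6] [604. 158.  34.]
t5b 31 [232.6 184.2] [579.  74.  34.]
t5b 49 [216.3 190.1] [563. 117.  34.]
s5b 27 [299.2 169. ] [604. 166.  34.]
s5b 21 [287.5 174.9] [564. 128.  34.]
```

View pics/v5.png

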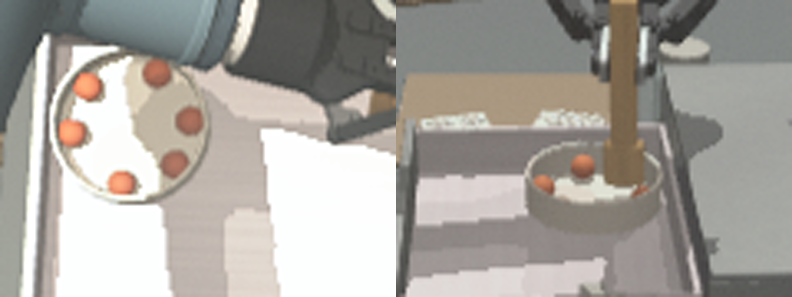

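All six beads are in the well, now against the wall, but they moved only about 14–23 mm, mostly radially. I'll go in again, closer to the wall, to drive them around.

```bash
python3 -c "
from h import *
c=np.array([609,109,29]);Rg=pose(1.4,1.2)
s=stat()
print('back over');q=plan(tcp(c+[4,0,61],Rg),Rg,6)
print('down');plan(tcp(c+[4,0,0],Rg),Rg,4,prev=q)
P=[(12,3),(22,6),(30,8),(30,16),(27,22),(20,27),(11,30),(0,30),(-11,30),(-20,27),(-27,21),(-30,12),(-31,2),(-30,-8),(-26,-16),(-18,-22),(-9,-25),(0,-26),(10,-25),(19,-21),(27,-14),(30,-6),(30,3),(29,12),(26,20)]
path([c+[a,b,0] for a,b in P],Rg,c+[4,0,0])"
```

```text
t 15.1 p [ 602.8 -141.7  268.3] xax [ 0.061  0.358 -0.932] zax [-0.157 -0.918 -0.364] F [ 0.1  1.1 -0.5] open 0.221 grip 63.6 q [-0.65  0.86  0.54  1.6   0.7   1.36 -0.71]
back over
t 15.1 p [ 602.8 -141.7  268.3] xax [ 0.061  0.358 -0.932] zax [-0.157 -0.918 -0.364] F [ 0.1  1.1 -0.5] open 0.221 grip 63.6 q [-0.65  0.86  0.54  1.6   0.7   1.36 -0.71]
6 x [0.0196, -0.0054, -0.0265] rot [0.0003, -0.0002, 0.0001]
down
4 x [0.0142, 0.0, 0.0055] rot [0.0, 0.0, 0.0]
[[0.002, 0.007, -0.004], [0.002, 0.009, -0.004], [0.001, 0.008, -0.003], [0.003, -0.001, -0.007], [0.002, -0.004, -0.005], [0.001, -0.008, -0.003], [0.001, -0.009, -0.001], [-0.001, -0.011, 0.002], [-0.001, -0.011, 0.002], [-0.002, -0.008, 0.004], [-0.003, -0.006, 0.007], [-0.003, -0.001, 0.009], [-0.004, 0.001, 0.009], [-0.004, 0.003, 0.009], [-0.003, 0.005, 0.007], [-0.002, 0.009, 0.004], [-0.001, 0.009, 0.001], [0.0, 0.009, -0.001], [0.001, 0.01, -0.003], [0.002, 0.008, -0.005], [0.003, 0.007, -0.008], [0.003, 0.002, -0.008], [0.003, -0.002, -0.008], [0.003, -0.003, -0.008], [0.003, -0.004, -0.007]]
```

step_arm(commands=[{"travel": [0.0196, -0.0054, -0.0265], "rot": [0, 0, 0], "hand": 0}, {"travel": [0.0196, -0.0054, -0.0265], "rot": [0, 0, 0], "hand": 0}, {"travel": [0.0196, -0.0054, -0.0265], "rot": [0, 0, 0], "hand": 0}, {"travel": [0.0196, -0.0054, -0.0265], "rot": [0, 0, 0], "hand": 0}, {"travel": [0.0196, -0.0054, -0.0265], "rot": [0, 0, 0], "hand": 0}, {"travel": [0.0196, -0.0054, -0.0265], "rot": [0, 0, 0], "hand": 0}, {"travel": [0, 0, 0], "rot": [0, 0, 0], "hand": 0}, {"travel": [0, 0, 0], "rot": [0, 0, 0], "hand": 0}, {"travel": [0.0142, 0, 0.0055], "rot": [0, 0, 0], "hand": 0}, {"travel": [0.0142, 0, 0.0055], "rot": [0, 0, 0], "hand": 0}, {"travel": [0.0142, 0, 0.0055], "rot": [0, 0, 0], "hand": 0}, {"travel": [0.0142, 0, 0.0055], "rot": [0, 0, 0], "hand": 0}, {"travel": [0, 0, 0], "rot": [0, 0, 0], "hand": 0}, {"travel": [0.002, 0.007, -0.004], "rot": [0, 0, 0], "hand": 0}, {"travel": [0.002, 0.009, -0.004], "rot": [0, 0, 0], "hand": 0}, {"travel": [0.001, 0.008, -0.003], "rot": [0, 0, 0], "hand": 0}, {"travel": [0, 0, 0], "rot": [0, 0, 0], "hand": 0}])

```text
time: 16.75
tool_pos: [630.2, 57.9, 155.9]
orientation: [0.632, 0.531, -0.431, 0.364]
ft_force: [-0.9, -0.5, -0.9]
opening: 0.221
grip_force: 63.7
```

```bash
python3 -c "
from h import *
s=stat();Rc=R.from_quat(s['orientation']);t=s['tool_pos']+Rc.apply(TIP);print(t-[609,109,29])"
```

```text
t 16.8 p [630.2  57.9 155.9] xax [ 0.065  0.358 -0.932] zax [-0.158 -0.918 -0.363] F [-0.9 -0.5 -0.9] open 0.221 grip 63.7 q [-0.78  1.14  0.44  1.27  0.51  1.59 -0.8 ]
[31.45634149  5.90367291  0.25881599]
```

step_arm(commands=[{"travel": [0.003, -0.002, -0.007], "rot": [0, 0, 0], "hand": 0}, {"travel": [0.002, -0.004, -0.005], "rot": [0, 0, 0], "hand": 0}, {"travel": [0.001, -0.008, -0.003], "rot": [0, 0, 0], "hand": 0}, {"travel": [0.001, -0.009, -0.001], "rot": [0, 0, 0], "hand": 0}, {"travel": [-0.001, -0.011, 0.002], "rot": [0, 0, 0], "hand": 0}, {"travel": [-0.001, -0.011, 0.002], "rot": [0, 0, 0], "hand": 0}, {"travel": [-0.002, -0.008, 0.004], "rot": [0, 0, 0], "hand": 0}, {"travel": [-0.003, -0.006, 0.007], "rot": [0, 0, 0], "hand": 0}, {"travel": [-0.003, -0.001, 0.009], "rot": [0, 0, 0], "hand": 0}, {"travel": [-0.004, 0.001, 0.009], "rot": [0, 0, 0], "hand": 0}, {"travel": [-0.004, 0.003, 0.009], "rot": [0, 0, 0], "hand": 0}, {"travel": [-0.003, 0.005, 0.007], "rot": [0, 0, 0], "hand": 0}, {"travel": [-0.002, 0.009, 0.004], "rot": [0, 0, 0], "hand": 0}, {"travel": [-0.001, 0.009, 0.001], "rot": [0, 0, 0], "hand": 0}, {"travel": [0, 0.009, -0.001], "rot": [0, 0, 0], "hand": 0}, {"travel": [0.001, 0.01, -0.003], "rot": [0, 0, 0], "hand": 0}, {"travel": [0.002, 0.008, -0.005], "rot": [0, 0, 0], "hand": 0}, {"travel": [0.003, 0.007, -0.008], "rot": [0, 0, 0], "hand": 0}, {"travel": [0.003, 0.002, -0.008], "rot": [0, 0, 0], "hand": 0}, {"travel": [0.003, -0.002, -0.008], "rot": [0, 0, 0], "hand": 0}])

```text
time: 18.75
tool_pos: [626.1, 50.9, 157.1]
orientation: [0.631, 0.531, -0.436, 0.361]
ft_force: [-5.6, 1.1, -0.5]
opening: 0.218
grip_force: 64.0
```

```bash
python3 -c "
from h import *
s=stat();Rc=R.from_quat(s['orientation']);t=s['tool_pos']+Rc.apply(TIP);print(t-[609,109,29])"
```

```text
t 18.8 p [626.1  50.9 157.1] xax [ 0.057  0.355 -0.933] zax [-0.166 -0.918 -0.36 ] F [-5.6  1.1 -0.5] open 0.218 grip 64.0 q [-0.77  1.13  0.44  1.29  0.51  1.58 -0.8 ]
[26.34134163 -1.39175922  1.26378244]
```

step_arm(commands=[{"travel": [0.003, -0.003, -0.008], "rot": [0, 0, 0], "hand": 0}, {"travel": [0.003, -0.004, -0.007], "rot": [0, 0, 0], "hand": 0}, {"travel": [0.003, -0.006, -0.006], "rot": [0, 0, 0], "hand": 0}, {"travel": [-0.003, -0.006, 0.006], "rot": [0, 0, 0], "hand": 0}, {"travel": [-0.003, -0.006, 0.006], "rot": [0, 0, 0], "hand": 0}, {"travel": [-0.003, -0.006, 0.006], "rot": [0, 0, 0], "hand": 0}, {"travel": [-0.021, 0, -0.008], "rot": [0, 0, 0], "hand": 0}, {"travel": [-0.021, 0, -0.008], "rot": [0, 0, 0], "hand": 0}, {"travel": [-0.021, 0, -0.008], "rot": [0, 0, 0], "hand": 0}, {"travel": [-0.021, 0, -0.008], "rot": [0, 0, 0], "hand": 0}, {"travel": [-0.021, 0, -0.008], "rot": [0, 0, 0], "hand": 0}, {"travel": [-0.014, 0.007, 0.036], "rot": [0, 0, 0], "hand": 0}, {"travel": [-0.014, 0.007, 0.036], "rot": [0, 0, 0], "hand": 0}, {"travel": [-0.014, 0.007, 0.036], "rot": [0, 0, 0], "hand": 0}, {"travel": [-0.014, 0.007, 0.036], "rot": [0, 0, 0], "hand": 0}, {"travel": [-0.014, 0.007, 0.036], "rot": [0, 0, 0], "hand": 0}, {"travel": [0, 0, 0], "rot": [0, 0, 0], "hand": 0}, {"travel": [0, 0, 0], "rot": [0, 0, 0], "hand": 0}])

```text
time: 20.55
tool_pos: [599.4, -138.6, 272.0]
orientation: [0.632, 0.531, -0.432, 0.363]
ft_force: [0.4, 0.5, -1.6]
opening: 0.22
grip_force: 63.9
```

```bash
python3 beads.py 6
```

```text
t 20.6 p [ 599.4 -138.6  272. ] xax [ 0.064  0.357 -0.932] zax [-0.161 -0.918 -0.363] F [ 0.4  0.5 -1.6] open 0.22 grip 63.9 q [-0.66  0.85  0.54  1.6   0.7   1.37 -0.71]
[609.5259514  -81.62024402 145.33295546]
t6 42 [220.8 154.8] [659. 107.  34.]
t6 107 [201.7 171.5] [613. 157.  34.]
t6 37 [237.3 170.4] [616.  62.  34.]
t6 35 [233.2 181.4] [586.  72.  34.]
t6 41 [225.2 186.9] [571.  94.  34.]
s6 28 [298.1 169.1] [600. 165.  34.]
s6 14 [318.6 175.4] [661. 119.  34.]
```

Six beads are still in the well and well spread, but two (near (616,62) and (601,158)) are still only 15–17 mm from a start spot. One more sweep hugging the near (−y) wall will drive the chain on around.

```bash
python3 -c "
from h import *
c=np.array([609,109,29.5]);Rg=pose(1.4,1.2)
print('back over');q=plan(tcp(c+[-2,5,60],Rg),Rg,6)
print('down');plan(tcp(c+[-2,5,0],Rg),Rg,4,prev=q)
P=[(-11,7),(-20,8),(-29,6),(-31,-2),(-31,-10),(-28,-18),(-23,-25),(-15,-30),(-6,-32),(4,-32),(12,-30),(20,-26),(27,-18),(30,-8),(31,2),(30,12),(27,20),(20,26),(12,20),(4,10),(0,2)]
path([c+[a,b,0] for a,b in P],Rg,c+[-2,5,0])"
```

```text
back over
t 20.6 p [ 600.3 -136.2  271.2] xax [ 0.062  0.358 -0.931] zax [-0.157 -0.918 -0.364] F [-0.1  0.2 -0.7] open 0.226 grip 63.9 q [-0.66  0.86  0.54  1.6   0.7   1.37 -0.71]
6 x [0.02, -0.006, -0.0262] rot [0.0002, -0.0003, -0.0]
down
4 x [0.014, 0.0, 0.0054] rot [0.0, 0.0, 0.0]
[[0.0, -0.009, -0.0], [-0.0, -0.009, 0.001], [-0.001, -0.009, 0.003], [-0.003, -0.001, 0.008], [-0.003, 0.001, 0.007], [-0.003, 0.004, 0.007], [-0.002, 0.006, 0.006], [-0.001, 0.009, 0.003], [-0.0, 0.009, 0.0], [0.001, 0.01, -0.002], [0.001, 0.008, -0.003], [0.002, 0.007, -0.005], [0.003, 0.006, -0.008], [0.004, 0.001, -0.01], [0.004, -0.001, -0.009], [0.004, -0.003, -0.009], [0.003, -0.004, -0.007], [0.002, -0.008, -0.004], [-0.003, -0.007, 0.007], [-0.004, -0.006, 0.01], [-0.003, -0.003, 0.008]]
```

step_arm(commands=[{"travel": [0.02, -0.006, -0.0262], "rot": [0, 0, 0], "hand": 0}, {"travel": [0.02, -0.006, -0.0262], "rot": [0, 0, 0], "hand": 0}, {"travel": [0.02, -0.006, -0.0262], "rot": [0, 0, 0], "hand": 0}, {"travel": [0.02, -0.006, -0.0262], "rot": [0, 0, 0], "hand": 0}, {"travel": [0.02, -0.006, -0.0262], "rot": [0, 0, 0], "hand": 0}, {"travel": [0.02, -0.006, -0.0262], "rot": [0, 0, 0], "hand": 0}, {"travel": [0, 0, 0], "rot": [0, 0, 0], "hand": 0}, {"travel": [0, 0, 0], "rot": [0, 0, 0], "hand": 0}, {"travel": [0.014, 0, 0.0054], "rot": [0, 0, 0], "hand": 0}, {"travel": [0.014, 0, 0.0054], "rot": [0, 0, 0], "hand": 0}, {"travel": [0.014, 0, 0.0054], "rot": [0, 0, 0], "hand": 0}, {"travel": [0.014, 0, 0.0054], "rot": [0, 0, 0], "hand": 0}, {"travel": [0, 0, 0], "rot": [0, 0, 0], "hand": 0}, {"travel": [0, -0.009, 0], "rot": [0, 0, 0], "hand": 0}, {"travel": [0, -0.009, 0.001], "rot": [0, 0, 0], "hand": 0}, {"travel": [-0.001, -0.009, 0.003], "rot": [0, 0, 0], "hand": 0}, {"travel": [-0.003, -0.001, 0.008], "rot": [0, 0, 0], "hand": 0}])

```text
time: 22.35
tool_pos: [566.2, 49.4, 156.0]
orientation: [0.631, 0.532, -0.431, 0.364]
ft_force: [-0.9, 0.3, -1.2]
opening: 0.222
grip_force: 63.9
```

step_arm(commands=[{"travel": [-0.003, 0.001, 0.007], "rot": [0, 0, 0], "hand": 0}, {"travel": [-0.003, 0.004, 0.007], "rot": [0, 0, 0], "hand": 0}, {"travel": [-0.002, 0.006, 0.006], "rot": [0, 0, 0], "hand": 0}, {"travel": [-0.001, 0.009, 0.003], "rot": [0, 0, 0], "hand": 0}, {"travel": [0, 0.009, 0], "rot": [0, 0, 0], "hand": 0}, {"travel": [0.001, 0.01, -0.002], "rot": [0, 0, 0], "hand": 0}, {"travel": [0.001, 0.008, -0.003], "rot": [0, 0, 0], "hand": 0}])

```text
time: 23.05
tool_pos: [611.2, 20.4, 155.8]
orientation: [0.632, 0.531, -0.432, 0.364]
ft_force: [0.4, 0.5, -1.2]
opening: 0.225
grip_force: 63.9
```

```bash
python3 -c "
from h import *
s=stat();Rc=R.from_quat(s['orientation']);t=s['tool_pos']+Rc.apply(TIP);print(t-[609,109,29])"
```

```text
t 23.1 p [611.2  20.4 155.8] xax [ 0.063  0.357 -0.932] zax [-0.16  -0.918 -0.362] F [ 0.4  0.5 -1.2] open 0.225 grip 63.9 q [-0.77  1.09  0.44  1.39  0.53  1.51 -0.83]
[ 12.16613341 -31.65116343   0.1142449 ]
```

Light forces, on track. Continuing around and out.

step_arm(commands=[{"travel": [0.002, 0.007, -0.005], "rot": [0, 0, 0], "hand": 0}, {"travel": [0.003, 0.006, -0.008], "rot": [0, 0, 0], "hand": 0}, {"travel": [0.004, 0.001, -0.01], "rot": [0, 0, 0], "hand": 0}, {"travel": [0.004, -0.001, -0.009], "rot": [0, 0, 0], "hand": 0}, {"travel": [0.004, -0.003, -0.009], "rot": [0, 0, 0], "hand": 0}, {"travel": [0.003, -0.004, -0.007], "rot": [0, 0, 0], "hand": 0}, {"travel": [0.002, -0.008, -0.004], "rot": [0, 0, 0], "hand": 0}, {"travel": [-0.003, -0.007, 0.007], "rot": [0, 0, 0], "hand": 0}, {"travel": [-0.004, -0.006, 0.01], "rot": [0, 0, 0], "hand": 0}, {"travel": [-0.003, -0.003, 0.008], "rot": [0, 0, 0], "hand": 0}, {"travel": [-0.021, 0, -0.008], "rot": [0, 0, 0], "hand": 0}, {"travel": [-0.021, 0, -0.008], "rot": [0, 0, 0], "hand": 0}, {"travel": [-0.021, 0, -0.008], "rot": [0, 0, 0], "hand": 0}, {"travel": [-0.021, 0, -0.008], "rot": [0, 0, 0], "hand": 0}, {"travel": [-0.021, 0, -0.008], "rot": [0, 0, 0], "hand": 0}, {"travel": [-0.014, 0.007, 0.036], "rot": [0, 0, 0], "hand": 0}, {"travel": [-0.014, 0.007, 0.036], "rot": [0, 0, 0], "hand": 0}, {"travel": [-0.014, 0.007, 0.036], "rot": [0, 0, 0], "hand": 0}, {"travel": [-0.014, 0.007, 0.036], "rot": [0, 0, 0], "hand": 0}, {"travel": [-0.014, 0.007, 0.036], "rot": [0, 0, 0], "hand": 0}])

```text
time: 25.05
tool_pos: [599.0, -145.2, 267.4]
orientation: [0.632, 0.531, -0.431, 0.364]
ft_force: [1.3, -0.1, -0.6]
opening: 0.224
grip_force: 63.8
```

```bash
python3 beads.py 7; python3 beads.py 7b |grep t7
```

```text
t 25.1 p [ 599.  -145.2  267.4] xax [ 0.063  0.358 -0.932] zax [-0.158 -0.918 -0.363] F [ 1.3 -0.1 -0.6] open 0.224 grip 63.8 q [-0.65  0.86  0.54  1.61  0.7   1.36 -0.72]
[608.97527515 -88.16799275 140.7966207 ]
t7 52 [212.6 155.4] [657. 129.  34.]
t7 108 [201.6 172. ] [612. 157.  34.]
t7 37 [237.3 167.6] [624.  62.  34.]
t7 31 [236.8 176.8] [599.  63.  34.]
t7 29 [232.1 184.2] [579.  75.  34.]
s7 26 [297.9 169.2] [600. 165.  34.]
s7 16 [318.2 172.9] [661. 135.  34.]
t7b 54 [212.7 155.5] [657. 129.  34.]
t7b 108 [201.6 172. ] [612. 157.  34.]
t7b 37 [237.3 167.6] [624.  62.  34.]
t7b 33 [236.7 176.7] [599.  63.  34.]
t7b 29 [232.1 184.2] [579.  75.  34.]
```

View pics/v7.png

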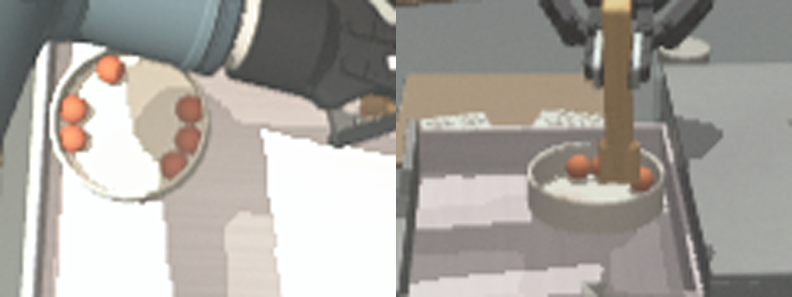

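The top half shows the beads at (109,69), (74,108), (71,138), (190,108), (187,138) and (174,163), all in the well. The left one (start (608,142), now about (601,158)) has shifted least, at about 17 mm. One more outer sweep on that side will settle it.

```bash
python3 -c "
from h import *
c=np.array([609,109,29.5]);Rg=pose(1.4,1.2)
print('back over');q=plan(tcp(c+[4,0,60],Rg),Rg,6)
print('down');plan(tcp(c+[4,0,0],Rg),Rg,4,prev=q)
P=[(13,-1),(22,-2),(31,-1),(33,8),(33,16),(31,23),(26,29),(20,33),(12,36),(3,37),(-6,36),(-15,33),(-22,28),(-15,20),(-8,10),(-2,2)]
path([c+[a,b,0] for a,b in P],Rg,c+[4,0,0])"
```

```text
back over
t 25.2 p [ 598.5 -144.8  267.5] xax [ 0.064  0.357 -0.932] zax [-0.161 -0.918 -0.363] F [0.3 0.3 0.1] open 0.219 grip 63.8 q [-0.65  0.86  0.54  1.61  0.7   1.36 -0.72]
6 x [0.0197, -0.0048, -0.0272] rot [-0.0004, -0.0, -0.0004]
down
4 x [0.014, 0.0, 0.0054] rot [0.0, 0.0, 0.0]
[[0.0, 0.009, -0.001], [0.0, 0.009, -0.001], [0.001, 0.009, -0.002], [0.003, 0.0, -0.009], [0.003, -0.001, -0.007], [0.002, -0.003, -0.006], [0.002, -0.006, -0.005], [0.001, -0.007, -0.003], [0.001, -0.008, -0.001], [-0.0, -0.009, 0.001], [-0.001, -0.009, 0.002], [-0.002, -0.008, 0.004], [-0.002, -0.006, 0.006], [-0.002, 0.008, 0.006], [-0.003, 0.009, 0.008], [-0.002, 0.007, 0.006]]
```

step_arm(commands=[{"travel": [0.0197, -0.0048, -0.0272], "rot": [0, 0, 0], "hand": 0}, {"travel": [0.0197, -0.0048, -0.0272], "rot": [0, 0, 0], "hand": 0}, {"travel": [0.0197, -0.0048, -0.0272], "rot": [0, 0, 0], "hand": 0}, {"travel": [0.0197, -0.0048, -0.0272], "rot": [0, 0, 0], "hand": 0}, {"travel": [0.0197, -0.0048, -0.0272], "rot": [0, 0, 0], "hand": 0}, {"travel": [0.0197, -0.0048, -0.0272], "rot": [0, 0, 0], "hand": 0}, {"travel": [0, 0, 0], "rot": [0, 0, 0], "hand": 0}, {"travel": [0, 0, 0], "rot": [0, 0, 0], "hand": 0}, {"travel": [0.014, 0, 0.0054], "rot": [0, 0, 0], "hand": 0}, {"travel": [0.014, 0, 0.0054], "rot": [0, 0, 0], "hand": 0}, {"travel": [0.014, 0, 0.0054], "rot": [0, 0, 0], "hand": 0}, {"travel": [0.014, 0, 0.0054], "rot": [0, 0, 0], "hand": 0}, {"travel": [0, 0, 0], "rot": [0, 0, 0], "hand": 0}, {"travel": [0, 0.009, -0.001], "rot": [0, 0, 0], "hand": 0}, {"travel": [0, 0.009, -0.001], "rot": [0, 0, 0], "hand": 0}, {"travel": [0.001, 0.009, -0.002], "rot": [0, 0, 0], "hand": 0}, {"travel": [0.003, 0, -0.009], "rot": [0, 0, 0], "hand": 0}, {"travel": [0.003, -0.001, -0.007], "rot": [0, 0, 0], "hand": 0}, {"travel": [0.002, -0.003, -0.006], "rot": [0, 0, 0], "hand": 0}, {"travel": [0.002, -0.006, -0.005], "rot": [0, 0, 0], "hand": 0}])

```text
time: 27.25
tool_pos: [626.3, 81.5, 158.0]
orientation: [0.632, 0.53, -0.433, 0.364]
ft_force: [-3.2, -4.7, 0.2]
opening: 0.223
grip_force: 62.3
```

step_arm(commands=[{"travel": [0.001, -0.007, -0.003], "rot": [0, 0, 0], "hand": 0}, {"travel": [0.001, -0.008, -0.001], "rot": [0, 0, 0], "hand": 0}, {"travel": [0, -0.009, 0.001], "rot": [0, 0, 0], "hand": 0}, {"travel": [-0.001, -0.009, 0.002], "rot": [0, 0, 0], "hand": 0}, {"travel": [-0.002, -0.008, 0.004], "rot": [0, 0, 0], "hand": 0}, {"travel": [-0.002, -0.006, 0.006], "rot": [0, 0, 0], "hand": 0}, {"travel": [-0.002, 0.008, 0.006], "rot": [0, 0, 0], "hand": 0}, {"travel": [-0.003, 0.009, 0.008], "rot": [0, 0, 0], "hand": 0}, {"travel": [-0.002, 0.007, 0.006], "rot": [0, 0, 0], "hand": 0}, {"travel": [-0.021, 0, -0.008], "rot": [0, 0, 0], "hand": 0}, {"travel": [-0.021, 0, -0.008], "rot": [0, 0, 0], "hand": 0}, {"travel": [-0.021, 0, -0.008], "rot": [0, 0, 0], "hand": 0}, {"travel": [-0.021, 0, -0.008], "rot": [0, 0, 0], "hand": 0}, {"travel": [-0.021, 0, -0.008], "rot": [0, 0, 0], "hand": 0}, {"travel": [-0.014, 0.007, 0.036], "rot": [0, 0, 0], "hand": 0}, {"travel": [-0.014, 0.007, 0.036], "rot": [0, 0, 0], "hand": 0}, {"travel": [-0.014, 0.007, 0.036], "rot": [0, 0, 0], "hand": 0}, {"travel": [-0.014, 0.007, 0.036], "rot": [0, 0, 0], "hand": 0}, {"travel": [-0.014, 0.007, 0.036], "rot": [0, 0, 0], "hand": 0}])

```text
time: 29.15
tool_pos: [599.7, -142.7, 268.6]
orientation: [0.632, 0.531, -0.432, 0.364]
ft_force: [-0.3, -0.2, -0.4]
opening: 0.221
grip_force: 62.9
```

```bash
python3 beads.py 8
```

```text
t 29.1 p [ 599.7 -142.7  268.6] xax [ 0.063  0.357 -0.932] zax [-0.159 -0.918 -0.362] F [-0.3 -0.2 -0.4] open 0.221 grip 62.9 q [-0.65  0.86  0.54  1.61  0.7   1.36 -0.72]
[609.69632254 -85.72817712 141.98021809]
t8 56 [207.6 158.2] [649. 142.  34.]
t8 108 [201.6 172. ] [612. 157.  34.]
t8 38 [237.3 167.7] [624.  62.  34.]
t8 35 [236.8 176.7] [599.  63.  34.]
t8 30 [232.2 184.3] [579.  75.  34.]
s8 27 [298.  169.2] [600. 165.  34.]
```

One bead pair by the left wall (b2, b3) did not move; b3 is at about 17 mm. I'll make one sweep turning the paddle as it goes, so that it stays radial and drives the chain counter-clockwise.

```bash
cat >> h.py <<'E'
def ypath(wps,prev=None):
    """wps: (tip xyz, yaw, pitch)"""
    if prev is None:
        s=stat(); prev=(s['tool_pos'],R.from_quat(s['orientation']))
    p,Rc=prev; rows=[]
    for t,y,pi in wps:
        Rn=pose(y,pi); pn=tcp(t,Rn)
        rows.append({"travel":(Rc.inv().apply(pn-p)/1000).round(3).tolist(),"rot":(Rc.inv()*Rn).as_rotvec().round(3).tolist(),"hand":0}); p,Rc=pn,Rn
    print(json.dumps(rows)); return p,Rc
E
python3 -c "
from h import *
c=np.array([609,109,29.5])
s=stat(); R0=R.from_quat(s['orientation']);t0=s['tool_pos']+R0.apply(TIP)
t1=c+[4,0,60]
w=[(t0+(t1-t0)*i/6,1.4+.05*i,1.2) for i in range(1,7)]
q=ypath(w)
w=[(c+[4+2*i,0,60-15*i],1.7,1.2) for i in range(1,5)]+[(c+[21,0,0],1.7,1.2),(c+[30,1,0],1.75,1.2)]
q=ypath(w,q)
P=[(33,6),(33,12),(31,17),(28,22),(24,26),(20,30),(16,32)]
q=ypath([(c+[a,b,0],1.75+.08*(i+1),1.2) for i,(a,b) in enumerate(P)],q)
q=ypath([(c+[a,b,0],2.31,1.2) for a,b in [(12,24),(7,15),(2,6)]],q)
q=ypath([(c+[2,4,h],2.31,1.2) for h in (25,50,75,100,120)],q)
"
```

```text
t 29.2 p [ 597.2 -148.3  270.6] xax [ 0.067  0.352 -0.934] zax [-0.168 -0.919 -0.358] F [-0.4 -0.1 -0.5] open 0.224 grip 62.8 q [-0.65  0.86  0.54  1.61  0.7   1.37 -0.72]
t 29.2 p [ 597.2 -148.3  270.6] xax [ 0.067  0.352 -0.934] zax [-0.168 -0.919 -0.358] F [-0.4 -0.1 -0.5] open 0.224 grip 62.8 q [-0.65  0.86  0.54  1.61  0.7   1.37 -0.72]
[{"travel": [0.02, -0.001, -0.027], "rot": [-0.056, 0.005, -0.024], "hand": 0}, {"travel": [0.021, -0.0, -0.028], "rot": [-0.047, 0.0, -0.018], "hand": 0}, {"travel": [0.021, 0.001, -0.028], "rot": [-0.047, -0.0, -0.018], "hand": 0}, {"travel": [0.021, 0.003, -0.028], "rot": [-0.047, -0.0, -0.018], "hand": 0}, {"travel": [0.021, 0.005, -0.028], "rot": [-0.047, -0.0, -0.018], "hand": 0}, {"travel": [0.021, 0.006, -0.028], "rot": [-0.047, 0.0, -0.018], "hand": 0}]
[{"travel": [0.014, 0.002, 0.006], "rot": [0.0, 0.0, 0.0], "hand": 0}, {"travel": [0.014, 0.002, 0.006], "rot": [0.0, 0.0, 0.0], "hand": 0}, {"travel": [0.014, 0.002, 0.006], "rot": [0.0, 0.0, 0.0], "hand": 0}, {"travel": [0.014, 0.002, 0.006], "rot": [0.0, 0.0, 0.0], "hand": 0}, {"travel
[... 546 characters left out ...]
3, -0.005], "rot": [-0.075, -0.0, -0.029], "hand": 0}, {"travel": [0.002, 0.003, -0.004], "rot": [-0.075, 0.0, -0.029], "hand": 0}]
[{"travel": [-0.001, -0.008, 0.003], "rot": [0.0, 0.0, 0.0], "hand": 0}, {"travel": [-0.001, -0.01, 0.003], "rot": [0.0, 0.0, 0.0], "hand": 0}, {"travel": [-0.001, -0.01, 0.003], "rot": [0.0, 0.0, 0.0], "hand": 0}]
[{"travel": [-0.024, -0.001, -0.008], "rot": [0.0, 0.0, 0.0], "hand": 0}, {"travel": [-0.023, 0.0, -0.009], "rot": [0.0, 0.0, 0.0], "hand": 0}, {"travel": [-0.023, 0.0, -0.009], "rot": [0.0, 0.0, 0.0], "hand": 0}, {"travel": [-0.023, 0.0, -0.009], "rot": [0.0, 0.0, 0.0], "hand": 0}, {"travel": [-0.019, 0.0, -0.007], "rot": [0.0, 0.0, 0.0], "hand": 0}]
```

step_arm(commands=[{"travel": [0.02, -0.001, -0.027], "rot": [-0.056, 0.005, -0.024], "hand": 0}, {"travel": [0.021, 0, -0.028], "rot": [-0.047, 0, -0.018], "hand": 0}, {"travel": [0.021, 0.001, -0.028], "rot": [-0.047, 0, -0.018], "hand": 0}, {"travel": [0.021, 0.003, -0.028], "rot": [-0.047, 0, -0.018], "hand": 0}, {"travel": [0.021, 0.005, -0.028], "rot": [-0.047, 0, -0.018], "hand": 0}, {"travel": [0.021, 0.006, -0.028], "rot": [-0.047, 0, -0.018], "hand": 0}, {"travel": [0, 0, 0], "rot": [0, 0, 0], "hand": 0}, {"travel": [0, 0, 0], "rot": [0, 0, 0], "hand": 0}])

```text
time: 30.05
tool_pos: [621.0, 61.4, 213.0]
orientation: [0.542, 0.624, -0.368, 0.425]
ft_force: [0.7, -0.1, -0.8]
opening: 0.221
grip_force: 62.9
```

```bash
python3 -c "
from h import *
c=np.array([609,109,29.5])
s=stat();Rc=R.from_quat(s['orientation']);t=s['tool_pos']+Rc.apply(TIP);print(t-c)
q=ypath([(c+[4+2*i,0,60-15*i],1.7,1.2) for i in range(1,5)]+[(c+[21,0,0],1.7,1.2),(c+[30,1,0],1.75,1.2)])"
```

```text
t 30.1 p [621.   61.4 213. ] xax [-0.051  0.363 -0.93 ] zax [ 0.132 -0.921 -0.367] F [ 0.7 -0.1 -0.8] open 0.221 grip 62.9 q [-0.9   0.93  0.43  1.57  0.73  1.37 -0.81]
[ 3.91670364 10.28814872 57.11205337]
t 30.1 p [621.   61.4 213. ] xax [-0.051  0.363 -0.93 ] zax [ 0.132 -0.921 -0.367] F [ 0.7 -0.1 -0.8] open 0.221 grip 62.9 q [-0.9   0.93  0.43  1.57  0.73  1.37 -0.81]
[{"travel": [0.007, 0.0, 0.013], "rot": [0.012, -0.005, 0.003], "hand": 0}, {"travel": [0.014, 0.002, 0.006], "rot": [0.0, 0.0, 0.0], "hand": 0}, {"travel": [0.014, 0.002, 0.006], "rot": [0.0, 0.0, 0.0], "hand": 0}, {"travel": [0.014, 0.002, 0.006], "rot": [0.0, 0.0, 0.0], "hand": 0}, {"travel": [-0.0, 0.009, 0.001], "rot": [0.0, 0.0, 0.0], "hand": 0}, {"travel": [-0.0, 0.012, 0.0], "rot": [-0.047, 0.0, -0.018], "hand": 0}]
```

step_arm(commands=[{"travel": [0.007, 0, 0.013], "rot": [0.012, -0.005, 0.003], "hand": 0}, {"travel": [0.014, 0.002, 0.006], "rot": [0, 0, 0], "hand": 0}, {"travel": [0.014, 0.002, 0.006], "rot": [0, 0, 0], "hand": 0}, {"travel": [0.014, 0.002, 0.006], "rot": [0, 0, 0], "hand": 0}, {"travel": [0, 0.009, 0.001], "rot": [0, 0, 0], "hand": 0}, {"travel": [0, 0.012, 0], "rot": [-0.047, 0, -0.018], "hand": 0}, {"travel": [0.002, 0.008, -0.004], "rot": [-0.075, 0, -0.029], "hand": 0}, {"travel": [0.002, 0.006, -0.006], "rot": [-0.075, 0, -0.029], "hand": 0}, {"travel": [0.002, 0.004, -0.005], "rot": [-0.075, 0, -0.029], "hand": 0}, {"travel": [0.002, 0.004, -0.006], "rot": [-0.075, 0, -0.029], "hand": 0}, {"travel": [0.002, 0.003, -0.005], "rot": [-0.075, 0, -0.029], "hand": 0}, {"travel": [0.002, 0.003, -0.005], "rot": [-0.075, 0, -0.029], "hand": 0}])

```text
time: 31.25
tool_pos: [663.8, 92.4, 155.9]
orientation: [0.362, 0.742, -0.247, 0.508]
ft_force: [1.2, -3.0, -0.1]
opening: 0.219
grip_force: 62.5
```

```bash
python3 -c "
from h import *
c=np.array([609,109,29.5])
s=stat();Rc=R.from_quat(s['orientation']);t=s['tool_pos']+Rc.apply(TIP);print(t-c)"
```

```text
t 31.2 p [663.8  92.4 155.9] xax [-0.223  0.286 -0.932] zax [ 0.575 -0.733 -0.362] F [ 1.2 -3.  -0.1] open 0.219 grip 62.5 q [-1.03  0.94  0.47  1.85  1.15  0.93 -1.02]
[19.29349226 28.98895078 -0.29390721]
```

step_arm(commands=[{"travel": [0.002, 0.003, -0.004], "rot": [-0.075, 0, -0.029], "hand": 0}, {"travel": [0.002, 0, -0.006], "rot": [-0.03, 0, -0.012], "hand": 0}, {"travel": [-0.001, -0.008, 0.004], "rot": [0, 0, 0], "hand": 0}, {"travel": [-0.001, -0.01, 0.004], "rot": [0, 0, 0], "hand": 0}, {"travel": [-0.001, -0.01, 0.004], "rot": [0, 0, 0], "hand": 0}, {"travel": [-0.024, -0.001, -0.008], "rot": [0, 0, 0], "hand": 0}, {"travel": [-0.023, 0, -0.009], "rot": [0, 0, 0], "hand": 0}, {"travel": [-0.023, 0, -0.009], "rot": [0, 0, 0], "hand": 0}, {"travel": [-0.023, 0, -0.009], "rot": [0, 0, 0], "hand": 0}, {"travel": [-0.023, 0, -0.009], "rot": [0, 0, 0], "hand": 0}, {"travel": [-0.01, -0.022, 0.026], "rot": [0, 0, 0], "hand": 0}, {"travel": [-0.01, -0.022, 0.026], "rot": [0, 0, 0], "hand": 0}, {"travel": [-0.01, -0.022, 0.026], "rot": [0, 0, 0], "hand": 0}, {"travel": [-0.01, -0.022, 0.026], "rot": [0, 0, 0], "hand": 0}, {"travel": [-0.01, -0.022, 0.026], "rot": [0, 0, 0], "hand": 0}, {"travel": [-0.01, -0.022, 0.026], "rot": [0, 0, 0], "hand": 0}, {"travel": [0, 0, 0], "rot": [0, 0, 0], "hand": 0}, {"travel": [0, 0, 0], "rot": [0, 0, 0], "hand": 0}])

```text
time: 33.05
tool_pos: [668.9, -141.6, 277.4]
orientation: [0.321, 0.76, -0.219, 0.52]
ft_force: [-0.7, 0.1, -1.4]
opening: 0.219
grip_force: 62.8
```

```bash
python3 beads.py 9
```

```text
t 33.0 p [ 668.9 -141.6  277.4] xax [-0.252  0.26  -0.932] zax [ 0.65  -0.668 -0.362] F [-0.7  0.1 -1.4] open 0.219 grip 62.8 q [-0.82  0.64  0.72  2.16  1.82  0.65 -1.24]
[ 628.68095121 -100.0817454   150.78595382]
t9 56 [203.5 163.7] [634. 153.  34.]
t9 48 [237.  167.8] [624.  63.  34.]
t9 56 [201.5 173.1] [609. 158.  34.]
t9 53 [206.6 185.1] [576. 143.  34.]
s9 26 [300.5 169. ] [608. 166.  34.]
s9 25 [308.8 169.2] [634. 162.  34.]
s9 26 [290.9 171.2] [577. 152.  34.]
```

All six beads are clearly displaced (at least 19 mm) and in the well. Now I carry the stirrer back over the rest.

```bash
python3 -c "
from h import *
s=stat();p,Rc=s['tool_pos'],R.from_quat(s['orientation']);p0=p.copy()
g=np.array([472.5,-337,200]);rows=[];y0=np.arctan2(*Rc.as_matrix()[:2,0][::-1]);n=20
for i in range(1,n+1):
    a=i/n;Rn=pose(y0+(.154-y0)*a,1.2*(1-a));pn=p0+(g-p0)*a
    rows.append({'travel':(Rc.inv().apply(pn-p)/1000).round(3).tolist(),'rot':(Rc.inv()*Rn).as_rotvec().round(3).tolist(),'hand':0});p,Rc=pn,Rn
print(json.dumps(rows))"
```

```text
t 33.1 p [ 669.7 -138.9  277.1] xax [-0.253  0.26  -0.932] zax [ 0.653 -0.665 -0.363] F [ 0.2  0.1 -0. ] open 0.222 grip 62.8 q [-0.82  0.64  0.71  2.16  1.82  0.65 -1.24]
[{"travel": [0.004, -0.014, 0.002], "rot": [0.104, 0.059, 0.043], "hand": 0}, {"travel": [0.003, -0.014, 0.003], "rot": [0.098, 0.06, 0.049], "hand": 0}, {"travel": [0.002, -0.014, 0.005], "rot": [0.095, 0.06, 0.054], "hand": 0}, {"travel": [0.001, -0.013, 0.006], "rot": [0.091, 0.06, 0.06], "hand": 0}, {"travel": [-0.0, -0.013, 0.007], "rot": [0.088, 0.06, 0.065], "hand": 0}, {"travel": [-0.002, -0.012, 0.008], "rot": [0.084, 0.06, 0.071], "hand": 0}, {"travel": [-0.003, -0.011, 0.009], "rot": [0.079, 0.06, 0.075], "hand": 0}, {"travel": [-0.004, -0.01, 0.01], "rot": [0.075, 0.06, 0.08], "hand": 0}, {"travel": [-0.006, -0.009, 0.01], "rot": [0.07, 0.06, 0.084], "hand": 0}, {"travel": [-0.007, -0.008, 0.01], "rot": [0.064, 0.06, 0.088], "hand": 0}, {"travel": [-0.008, -0.006, 0.01], "rot": [0.059, 0.06, 0.092], "hand": 0}, {"travel": [-0.009, -0.005, 0.01], "rot": [0.053, 0.06, 0.096], "hand": 0}, {"travel": [-0.01, -0.003, 0.01], "rot": [0.048, 0.06, 0.099], "hand": 0}, {"travel": [-0.011, -0.002, 0.009], "rot": [0.042, 0.06, 0.101], "hand": 0}, {"travel": [-0.012, -0.0, 0.009], "rot": [0.035, 0.06, 0.104], "hand": 0}, {"travel": [-0.012, 0.001, 0.008], "rot": [0.029, 0.06, 0.105], "hand": 0}, {"travel": [-0.012, 0.003, 0.007], "rot": [0.023, 0.06, 0.107], "hand": 0}, {"travel": [-0.012, 0.004, 0.006], "rot": [0.016, 0.06, 0.108], "hand": 0}, {"travel": [-0.012, 0.006, 0.005], "rot": [0.01, 0.06, 0.109], "hand": 0}, {"travel": [-0.012, 0.007, 0.005], "rot": [0.003, 0.06, 0.109], "hand": 0}]
```

step_arm(commands=[{"travel": [0.004, -0.014, 0.002], "rot": [0.104, 0.059, 0.043], "hand": 0}, {"travel": [0.003, -0.014, 0.003], "rot": [0.098, 0.06, 0.049], "hand": 0}, {"travel": [0.002, -0.014, 0.005], "rot": [0.095, 0.06, 0.054], "hand": 0}, {"travel": [0.001, -0.013, 0.006], "rot": [0.091, 0.06, 0.06], "hand": 0}, {"travel": [0, -0.013, 0.007], "rot": [0.088, 0.06, 0.065], "hand": 0}, {"travel": [-0.002, -0.012, 0.008], "rot": [0.084, 0.06, 0.071], "hand": 0}, {"travel": [-0.003, -0.011, 0.009], "rot": [0.079, 0.06, 0.075], "hand": 0}, {"travel": [-0.004, -0.01, 0.01], "rot": [0.075, 0.06, 0.08], "hand": 0}, {"travel": [-0.006, -0.009, 0.01], "rot": [0.07, 0.06, 0.084], "hand": 0}, {"travel": [-0.007, -0.008, 0.01], "rot": [0.064, 0.06, 0.088], "hand": 0}, {"travel": [-0.008, -0.006, 0.01], "rot": [0.059, 0.06, 0.092], "hand": 0}, {"travel": [-0.009, -0.005, 0.01], "rot": [0.053, 0.06, 0.096], "hand": 0}, {"travel": [-0.01, -0.003, 0.01], "rot": [0.048, 0.06, 0.099], "hand": 0}, {"travel": [-0.011, -0.002, 0.009], "rot": [0.042, 0.06, 0.101], "hand": 0}, {"travel": [-0.012, 0, 0.009], "rot": [0.035, 0.06, 0.104], "hand": 0}, {"travel": [-0.012, 0.001, 0.008], "rot": [0.029, 0.06, 0.105], "hand": 0}, {"travel": [-0.012, 0.003, 0.007], "rot": [0.023, 0.06, 0.107], "hand": 0}, {"travel": [-0.012, 0.004, 0.006], "rot": [0.016, 0.06, 0.108], "hand": 0}, {"travel": [-0.012, 0.006, 0.005], "rot": [0.01, 0.06, 0.109], "hand": 0}, {"travel": [-0.012, 0.007, 0.005], "rot": [0.003, 0.06, 0.109], "hand": 0}])

```text
time: 35.15
tool_pos: [483.9, -344.0, 203.1]
orientation: [0.995, 0.095, 0.008, 0.012]
ft_force: [-0.5, -0.1, -1.5]
opening: 0.226
grip_force: 62.8
```

step_arm(commands=[{"travel": [0, 0, 0], "rot": [0, 0, 0], "hand": 0}, {"travel": [0, 0, 0], "rot": [0, 0, 0], "hand": 0}, {"travel": [0, 0, 0], "rot": [0, 0, 0], "hand": 0}, {"travel": [0, 0, 0], "rot": [0, 0, 0], "hand": 0}])

```text
time: 35.55
tool_pos: [484.7, -343.0, 203.0]
orientation: [0.995, 0.098, 0.006, 0.012]
ft_force: [0.6, -0.5, -1.0]
opening: 0.225
grip_force: 62.8
```

```bash
python3 -c "
from h import *
q=plan([472.5,-337,110],pose(.154),4)
plan([472.5,-337,33],pose(.154),4,prev=q)
snap('side','s10');snap('wrist','w10');s=sensors.state();Rc=R.from_quat(s['orientation']);T=s['tool_pos']
pts=[T+Rc.apply(v) for v in([139,0,-8],[-61,0,-8],[0,0,-8])]
print(w2px('s10',pts),w2px('w10',pts))
a=cv2.imread('pics/w10.png');b=cv2.imread('pics/s10.png')[150:330,180:420]
cv2.imwrite('pics/v10.png',np.hstack([cv2.resize(a,(400,300)),cv2.resize(b,(400,300))]))"
```

```text
t 35.5 p [ 484.7 -343.   203. ] xax [0.981 0.195 0.011] zax [ 0.015 -0.022 -1.   ] F [ 0.6 -0.5 -1. ] open 0.225 grip 62.8 q [ 0.14  0.52  0.54  1.78 -0.32  0.91 -0.56]
[{"travel": [-0.003, -0.003, 0.023], "rot": [0.006, -0.003, 0.011], "hand": 100}, {"travel": [-0.003, -0.002, 0.023], "rot": [0.006, -0.003, 0.011], "hand": 100}, {"travel": [-0.003, -0.002, 0.023], "rot": [0.006, -0.003, 0.011], "hand": 100}, {"travel": [-0.003, -0.002, 0.023], "rot": [0.006, -0.003, 0.011], "hand": 100}]
4 x [0.0, 0.0, 0.0193] rot [0.0, 0.0, 0.0]
[[328.37562851 198.17216971]
 [232.39464973 212.52773076]
 [262.53095355 208.02034237]] [[ 280.10002179 -114.53296427]
 [ 278.42628665  403.6371442 ]
 [ 278.79534156  289.38177752]]
```

View pics/v10.png

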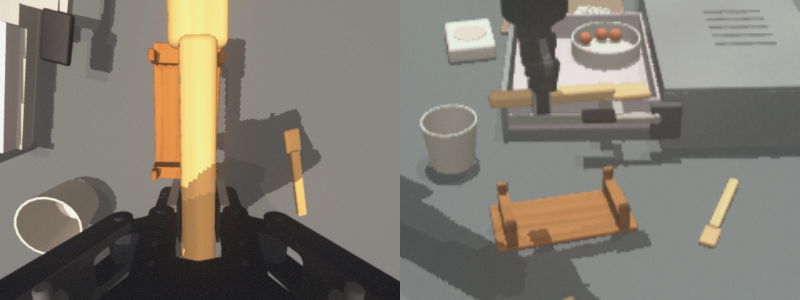

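The stirrer is still in the grip with a slight droop at the paddle end, right half (650,90). The rest is free below it. Lowering onto the rest.

step_arm(commands=[{"travel": [-0.003, -0.003, 0.023], "rot": [0.006, -0.003, 0.011], "hand": 0}, {"travel": [-0.003, -0.002, 0.023], "rot": [0.006, -0.003, 0.011], "hand": 0}, {"travel": [-0.003, -0.002, 0.023], "rot": [0.006, -0.003, 0.011], "hand": 0}, {"travel": [-0.003, -0.002, 0.023], "rot": [0.006, -0.003, 0.011], "hand": 0}, {"travel": [0, 0, 0.02], "rot": [0, 0, 0], "hand": 0}, {"travel": [0, 0, 0.02], "rot": [0, 0, 0], "hand": 0}, {"travel": [0, 0, 0.015], "rot": [0, 0, 0], "hand": 0}, {"travel": [0, 0, 0.01], "rot": [0, 0, 0], "hand": 0}, {"travel": [0, 0, 0.006], "rot": [0, 0, 0], "hand": 0}, {"travel": [0, 0, 0], "rot": [0, 0, 0], "hand": 0}, {"travel": [0, 0, 0], "rot": [0, 0, 0], "hand": 0}, {"travel": [0, 0, 0], "rot": [0, 0, 0], "hand": 0}])

```text
time: 36.85
tool_pos: [471.1, -339.4, 40.5]
orientation: [0.997, 0.074, 0.0, 0.001]
ft_force: [-0.2, 0.4, -0.5]
opening: 0.223
grip_force: 62.8
```

step_arm(commands=[{"travel": [0, -0.002, 0.004], "rot": [0, 0, 0], "hand": 0}, {"travel": [0, 0, 0.003], "rot": [0, 0, 0], "hand": 0}, {"travel": [0, 0, 0.002], "rot": [0, 0, 0], "hand": 0}, {"travel": [0, 0, 0], "rot": [0, 0, 0], "hand": 0}, {"travel": [0, 0, 0], "rot": [0, 0, 0], "hand": 0}])

```text
time: 37.35
tool_pos: [470.4, -337.9, 31.0]
orientation: [0.997, 0.074, -0.0, 0.001]
ft_force: [-1.4, -3.0, 3.5]
opening: 0.219
grip_force: 63.7
```

step_arm(commands=[{"travel": [0, 0, 0.001], "rot": [0, 0, 0], "hand": 26}, {"travel": [0, 0, 0], "rot": [0, 0, 0], "hand": 32}, {"travel": [0, 0, 0], "rot": [0, 0, 0], "hand": 40}, {"travel": [0, 0, 0], "rot": [0, 0, 0], "hand": 50}, {"travel": [0, 0, 0], "rot": [0, 0, 0], "hand": 50}, {"travel": [0, 0, 0], "rot": [0, 0, 0], "hand": 50}, {"travel": [0, 0, -0.015], "rot": [0, 0, 0], "hand": 50}, {"travel": [0, 0, -0.03], "rot": [0, 0, 0], "hand": 50}, {"travel": [0, 0, -0.045], "rot": [0, 0, 0], "hand": 60}, {"travel": [0, 0, -0.045], "rot": [0, 0, 0], "hand": 60}, {"travel": [0, 0, -0.045], "rot": [0, 0, 0], "hand": 60}, {"travel": [0, 0, -0.02], "rot": [0, 0, 0], "hand": 60}, {"travel": [0, 0, 0], "rot": [0, 0, 0], "hand": 60}, {"travel": [0, 0, 0], "rot": [0, 0, 0], "hand": 60}])

```text
time: 38.75
tool_pos: [470.4, -336.7, 230.4]
orientation: [0.997, 0.074, 0.0, 0.001]
ft_force: [-0.9, 0.9, -0.6]
opening: 0.605
grip_force: 0.0
```

```bash
python3 -c "
from h import *
stat()
w=snap('wrist','w11')['img']; t=snap('top','t11')['img']; s=snap('side','s11')['img']
b=cv2.resize(t[135:255,90:250],(400,300),interpolation=2);a=cv2.resize(w,(400,300))
cv2.imwrite('pics/v11.png',np.vstack([np.hstack([a,b]),np.hstack([cv2.resize(s[220:310,210:350],(467,300))[:,:400],b*0])]))
"
```

```text
t 38.8 p [ 470.4 -336.7  230.4] xax [ 0.989  0.148 -0.   ] zax [ 0.    -0.001 -1.   ] F [-0.9  0.9 -0.6] open 0.605 grip 0.0 q [ 0.11  0.48  0.58  1.77 -0.31  0.98 -0.61]
```

View pics/v11.png

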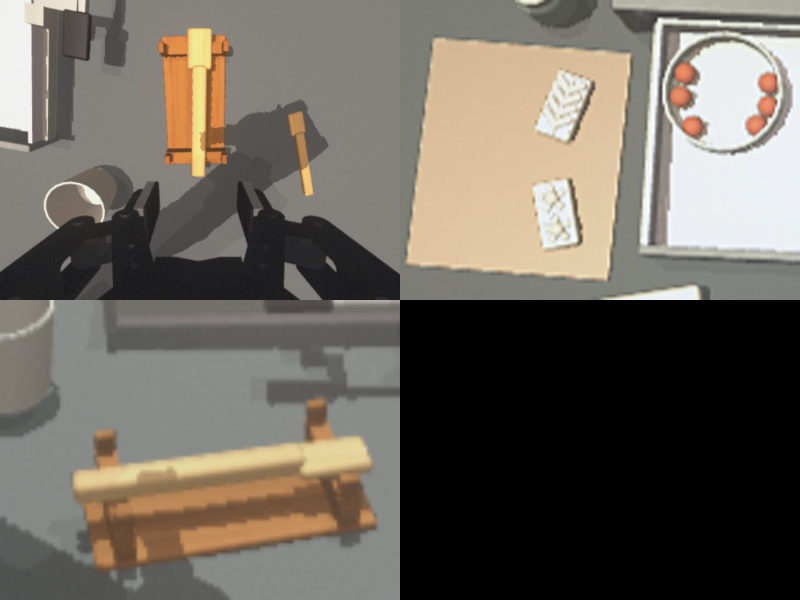

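The stirrer lies across the rest's bars, all six beads are in the well (right panel (685,72), (680,97), (692,126), (768,82), (767,105), (756,125)), and the casts are as before. Going to the two-star cast.

```bash
python3 -c "
from h import *
q=plan([482,285,170],pose(.17),16)"
```

```text
t 38.9 p [ 469.7 -336.3  228.7] xax [ 0.989  0.148 -0.003] zax [-0.003 -0.    -1.   ] F [ 0.6 -0.6 -0. ] open 0.604 grip 0.0 q [ 0.11  0.48  0.58  1.77 -0.31  0.98 -0.61]
[{"travel": [0.007, -0.038, 0.004], "rot": [-0.0, 0.0, -0.001], "hand": 100}, {"travel": [0.007, -0.038, 0.004], "rot": [-0.0, 0.0, -0.001], "hand": 100}, {"travel": [0.007, -0.038, 0.004], "rot": [-0.0, 0.0, -0.001], "hand": 100}, {"travel": [0.007, -0.038, 0.004], "rot": [-0.0, 0.0, -0.001], "hand": 100}, {"travel": [0.007, -0.038, 0.004], "rot": [-0.0, 0.0, -0.001], "hand": 100}, {"travel": [0.007, -0.038, 0.004], "rot": [-0.0, 0.0, -0.001], "hand": 100}, {"travel": [0.007, -0.038, 0.004], "rot": [-0.0, 0.0, -0.001], "hand": 100}, {"travel": [0.007, -0.038, 0.004], "rot": [-0.0, 0.0, -0.001], "hand": 100}, {"travel": [0.007, -0.038, 0.004], "rot": [-0.0, 0.0, -0.001], "hand": 100}, {"travel": [0.007, -0.038, 0.004], "rot": [-0.0, 0.0, -0.001], "hand": 100}, {"travel": [0.007, -0.038, 0.004], "rot": [-0.0, 0.0, -0.001], "hand": 100}, {"travel": [0.007, -0.038, 0.004], "rot": [-0.0, 0.0, -0.001], "hand": 100}, {"travel": [0.007, -0.038, 0.004], "rot": [-0.0, 0.0, -0.001], "hand": 100}, {"travel": [0.007, -0.038, 0.004], "rot": [-0.0, 0.0, -0.001], "hand": 100}, {"travel": [0.007, -0.038, 0.004], "rot": [-0.0, 0.0, -0.001], "hand": 100}, {"travel": [0.007, -0.038, 0.004], "rot": [-0.0, 0.0, -0.001], "hand": 100}]
```

step_arm(commands=[{"travel": [0.007, -0.038, 0.004], "rot": [0, 0, -0.001], "hand": 80}, {"travel": [0.007, -0.038, 0.004], "rot": [0, 0, -0.001], "hand": 80}, {"travel": [0.007, -0.038, 0.004], "rot": [0, 0, -0.001], "hand": 80}, {"travel": [0.007, -0.038, 0.004], "rot": [0, 0, -0.001], "hand": 80}, {"travel": [0.007, -0.038, 0.004], "rot": [0, 0, -0.001], "hand": 80}, {"travel": [0.007, -0.038, 0.004], "rot": [0, 0, -0.001], "hand": 80}, {"travel": [0.007, -0.038, 0.004], "rot": [0, 0, -0.001], "hand": 80}, {"travel": [0.007, -0.038, 0.004], "rot": [0, 0, -0.001], "hand": 80}, {"travel": [0.007, -0.038, 0.004], "rot": [0, 0, -0.001], "hand": 80}, {"travel": [0.007, -0.038, 0.004], "rot": [0, 0, -0.001], "hand": 80}, {"travel": [0.007, -0.038, 0.004], "rot": [0, 0, -0.001], "hand": 80}, {"travel": [0.007, -0.038, 0.004], "rot": [0, 0, -0.001], "hand": 80}, {"travel": [0.007, -0.038, 0.004], "rot": [0, 0, -0.001], "hand": 80}, {"travel": [0.007, -0.038, 0.004], "rot": [0, 0, -0.001], "hand": 80}, {"travel": [0.007, -0.038, 0.004], "rot": [0, 0, -0.001], "hand": 80}, {"travel": [0.007, -0.038, 0.004], "rot": [0, 0, -0.001], "hand": 80}, {"travel": [0, 0, 0], "rot": [0, 0, 0], "hand": 80}, {"travel": [0, 0, 0], "rot": [0, 0, 0], "hand": 80}, {"travel": [0, 0, 0], "rot": [0, 0, 0], "hand": 80}])

```text
time: 40.8
tool_pos: [486.5, 279.2, 164.5]
orientation: [0.997, 0.081, -0.001, 0.001]
ft_force: [0.7, 0.0, 1.0]
opening: 0.801
grip_force: 0.0
```

```bash
python3 -c "
from h import *
stat(); w=snap('wrist','w12')['img'];snap('top','t12')
print(w2px('w12',[[481.7,287.1,27],[600.2,282.9,27]]))
cv2.imwrite('pics/v12.png',w)"
```

```text
t 40.8 p [486.5 279.2 164.5] xax [ 0.987  0.162 -0.002] zax [-0.002 -0.003 -1.   ] F [0.7 0.  1. ] open 0.801 grip 0.0 q [-0.92  0.51  0.42  1.86 -0.27  0.83 -1.77]
[[267.16793373 206.17161734]
 [296.73471647  58.44868223]]
```

View pics/v12.png

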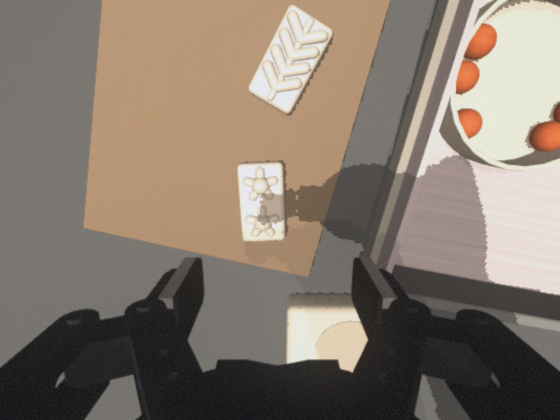

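The wrist view shows the two-star cast with centre (262,202) and corners (238,164), (282,162), (286,240), (243,242). The leaf cast's centre is at (291,60).

```bash
python3 -c "
from h import *
p=px2w('w12',[[238,164],[282,162],[286,240],[243,242],[294,7],[332,37],[289,113],[250,87]],22);print(p.round(1))
for k in(0,4):
    q=p[k:k+4];c=q.mean(0); 
    e=((q[0]+q[1])-(q[2]+q[3]))/2; f=((q[1]+q[2])-(q[0]+q[3]))/2
    print(c.round(1),np.hypot(*e[:2]),np.hypot(*f[:2]),np.arctan2(e[1],e[0]),np.arctan2(f[1],f[0])+1.571)
c=p[:4].mean(0);q=plan([c[0],c[1],90],pose(np.arctan2(*(p[0]+p[1]-p[2]-p[3])[:2][::-1])),3)
"
```

```text
[[512.7 316.9  22. ]
 [520.4 280.7  22. ]
 [451.8 265.4  22. ]
 [443.7 303.4  22. ]
 [635.2 291.   22. ]
 [620.1 258.9  22. ]
 [560.3 281.7  22. ]
 [574.6 315.5  22. ]]
[482.2 291.6  22. ] 70.320188847461 37.97040662653869 0.20655449490534594 0.2103271595720302
[597.6 286.8  22. ] 64.66260827791126 36.08344043529853 -0.37330454693914683 -0.4196159300134694
t 40.9 p [486.8 279.2 164.9] xax [ 0.987  0.161 -0.002] zax [-0.001 -0.002 -1.   ] F [0.7 0.4 0.1] open 0.801 grip 0.0 q [-0.92  0.51  0.42  1.86 -0.27  0.83 -1.77]
[{"travel": [-0.001, -0.004, 0.025], "rot": [0.001, 0.001, -0.015], "hand": 100}, {"travel": [-0.001, -0.004, 0.025], "rot": [0.001, 0.001, -0.015], "hand": 100}, {"travel": [-0.001, -0.004, 0.025], "rot": [0.001, 0.001, -0.015], "hand": 100}]
```

step_arm(commands=[{"travel": [-0.001, -0.004, 0.025], "rot": [0.001, 0.001, -0.015], "hand": 80}, {"travel": [-0.001, -0.004, 0.025], "rot": [0.001, 0.001, -0.015], "hand": 80}, {"travel": [-0.001, -0.003, 0.025], "rot": [0.001, 0.001, -0.015], "hand": 80}, {"travel": [0, 0, 0.025], "rot": [0, 0, 0], "hand": 80}, {"travel": [0, 0, 0.025], "rot": [0, 0, 0], "hand": 80}, {"travel": [0, 0, 0.012], "rot": [0, 0, 0], "hand": 80}, {"travel": [0, 0, 0.006], "rot": [0, 0, 0], "hand": 80}, {"travel": [0, 0, 0], "rot": [0, 0, 0], "hand": 80}, {"travel": [0, 0, 0], "rot": [0, 0, 0], "hand": 80}, {"travel": [0, 0, 0], "rot": [0, 0, 0], "hand": 80}])

```text
time: 41.9
tool_pos: [482.5, 291.9, 23.1]
orientation: [0.995, 0.105, 0.002, -0.002]
ft_force: [-0.6, 0.0, 0.2]
opening: 0.797
grip_force: 0.0
```

step_arm(commands=[{"travel": [0, 0, 0], "rot": [0, 0, 0], "hand": 0}, {"travel": [0, 0, 0], "rot": [0, 0, 0], "hand": 0}, {"travel": [0, 0, 0], "rot": [0, 0, 0], "hand": 0}, {"travel": [0, 0, 0], "rot": [0, 0, 0], "hand": 0}, {"travel": [0, 0, 0], "rot": [0, 0, 0], "hand": 0}, {"travel": [0, 0, 0], "rot": [0, 0, 0], "hand": 0}])

```text
time: 42.5
tool_pos: [482.2, 291.8, 22.8]
orientation: [0.995, 0.105, 0.001, -0.001]
ft_force: [-0.9, -0.7, 5.8]
opening: 0.449
grip_force: 61.1
```

```bash
python3 -c "
from h import *
s=stat();p=s['tool_pos'];Rc=R.from_quat(s['orientation'])
q=(p+[0,0,140],Rc)
q=plan([533,-72,150],pose(-.04),12,prev=q)"
```

```text
t 42.5 p [482.2 291.8  22.8] xax [0.978 0.208 0.003] zax [ 0.002  0.003 -1.   ] F [-0.9 -0.7  5.8] open 0.449 grip 61.1 q [-0.84  0.74  0.29  1.9  -0.38  0.56 -1.66]
[{"travel": [-0.002, 0.031, 0.001], "rot": [-0.0, -0.0, 0.021], "hand": 100}, {"travel": [-0.002, 0.031, 0.001], "rot": [-0.0, -0.0, 0.021], "hand": 100}, {"travel": [-0.001, 0.031, 0.001], "rot": [-0.0, -0.0, 0.021], "hand": 100}, {"travel": [-0.0, 0.031, 0.001], "rot": [-0.0, -0.0, 0.021], "hand": 100}, {"travel": [0.0, 0.031, 0.001], "rot": [-0.0, -0.0, 0.021], "hand": 100}, {"travel": [0.001, 0.031, 0.001], "rot": [-0.0, -0.0, 0.021], "hand": 100}, {"travel": [0.002, 0.031, 0.001], "rot": [-0.0, -0.0, 0.021], "hand": 100}, {"travel": [0.002, 0.031, 0.001], "rot": [-0.0, -0.0, 0.021], "hand": 100}, {"travel": [0.003, 0.03, 0.001], "rot": [-0.0, -0.0, 0.021], "hand": 100}, {"travel": [0.004, 0.03, 0.001], "rot": [-0.0, -0.0, 0.021], "hand": 100}, {"travel": [0.004, 0.03, 0.001], "rot": [-0.0, -0.0, 0.021], "hand": 100}, {"travel": [0.005, 0.03, 0.001], "rot": [-0.0, -0.0, 0.021], "hand": 100}]
```

step_arm(commands=[{"travel": [0, 0, -0.015], "rot": [0, 0, 0], "hand": 0}, {"travel": [0, 0, -0.03], "rot": [0, 0, 0], "hand": 0}, {"travel": [0, 0, -0.035], "rot": [0, 0, 0], "hand": 0}, {"travel": [0, 0, -0.035], "rot": [0, 0, 0], "hand": 0}, {"travel": [0, 0, -0.025], "rot": [0, 0, 0], "hand": 0}, {"travel": [-0.002, 0.031, 0.001], "rot": [0, 0, 0.021], "hand": 0}, {"travel": [-0.002, 0.031, 0.001], "rot": [0, 0, 0.021], "hand": 0}, {"travel": [-0.001, 0.031, 0.001], "rot": [0, 0, 0.021], "hand": 0}, {"travel": [0, 0.031, 0.001], "rot": [0, 0, 0.021], "hand": 0}, {"travel": [0, 0.031, 0.001], "rot": [0, 0, 0.021], "hand": 0}, {"travel": [0.001, 0.031, 0.001], "rot": [0, 0, 0.021], "hand": 0}, {"travel": [0.002, 0.031, 0.001], "rot": [0, 0, 0.021], "hand": 0}, {"travel": [0.002, 0.031, 0.001], "rot": [0, 0, 0.021], "hand": 0}, {"travel": [0.003, 0.03, 0.001], "rot": [0, 0, 0.021], "hand": 0}, {"travel": [0.004, 0.03, 0.001], "rot": [0, 0, 0.021], "hand": 0}, {"travel": [0.004, 0.03, 0.001], "rot": [0, 0, 0.021], "hand": 0}, {"travel": [0.005, 0.03, 0.001], "rot": [0, 0, 0.021], "hand": 0}, {"travel": [0, 0, 0], "rot": [0, 0, 0], "hand": 0}, {"travel": [0, 0, 0], "rot": [0, 0, 0], "hand": 0}, {"travel": [0, 0, 0], "rot": [0, 0, 0], "hand": 0}])

```text
time: 44.5
tool_pos: [532.4, -73.3, 149.6]
orientation: [1.0, -0.02, 0.001, -0.002]
ft_force: [-0.4, 0.9, -0.9]
opening: 0.453
grip_force: 60.6
```

```bash
python3 -c "
from h import *
q=plan([533,-72,44],pose(-.04),5)"
```

```text
t 44.5 p [532.4 -73.3 149.6] xax [ 0.999 -0.041  0.001] zax [ 0.002  0.003 -1.   ] F [-0.4  0.9 -0.9] open 0.453 grip 60.6 q [-0.32  0.51  0.49  1.94 -0.34  0.77 -1.25]
5 x [0.0001, -0.0003, 0.0211] rot [-0.0007, -0.0003, -0.0002]
```

step_arm(commands=[{"travel": [0, 0, 0.03], "rot": [-0.001, 0, 0], "hand": 0}, {"travel": [0, 0, 0.03], "rot": [-0.001, 0, 0], "hand": 0}, {"travel": [0, 0, 0.025], "rot": [-0.001, 0, 0], "hand": 0}, {"travel": [0, 0, 0.014], "rot": [0, 0, 0], "hand": 0}, {"travel": [0, 0, 0.007], "rot": [0, 0, 0], "hand": 0}, {"travel": [0, 0, 0.004], "rot": [0, 0, 0], "hand": 0}, {"travel": [0, 0, 0.002], "rot": [0, 0, 0], "hand": 0}, {"travel": [0, 0, 0], "rot": [0, 0, 0], "hand": 0}, {"travel": [0, 0, 0], "rot": [0, 0, 0], "hand": 0}])

```text
time: 45.4
tool_pos: [533.2, -74.6, 38.0]
orientation: [1.0, -0.021, 0.001, 0.0]
ft_force: [-0.8, -0.8, 0.6]
opening: 0.448
grip_force: 60.6
```

step_arm(commands=[{"travel": [0, 0, 0.002], "rot": [0, 0, 0], "hand": 0}, {"travel": [0, 0, 0], "rot": [0, 0, 0], "hand": 0}, {"travel": [0, 0, 0], "rot": [0, 0, 0], "hand": 50}, {"travel": [0, 0, 0], "rot": [0, 0, 0], "hand": 58}, {"travel": [0, 0, 0], "rot": [0, 0, 0], "hand": 68}, {"travel": [0, 0, 0], "rot": [0, 0, 0], "hand": 68}, {"travel": [0, 0, 0], "rot": [0, 0, 0], "hand": 68}, {"travel": [0, 0, -0.02], "rot": [0, 0, 0], "hand": 68}, {"travel": [0, 0, -0.035], "rot": [0, 0, 0], "hand": 68}, {"travel": [0, 0, -0.04], "rot": [0, 0, 0], "hand": 80}, {"travel": [0, 0, -0.03], "rot": [0, 0, 0], "hand": 80}, {"travel": [0, 0, 0], "rot": [0, 0, 0], "hand": 80}, {"travel": [0, 0, 0], "rot": [0, 0, 0], "hand": 80}])

```text
time: 46.7
tool_pos: [532.7, -74.2, 160.5]
orientation: [1.0, -0.021, 0.001, 0.0]
ft_force: [0.5, -0.2, -0.1]
opening: 0.799
grip_force: 0.0
```

```bash
cat > casts.py <<'E'
import sys
from h import *
f=sys.argv[1]; stat(); im=snap('top',f)['img']
# white regions on the board
c=[w2px(f,p)[0] for p in([676,432,6],[660,218,6],[414,237,6],[431,450,6])]
m=np.zeros(im.shape[:2],np.uint8);cv2.fillPoly(m,[np.array(c).astype(int)],1)
i=im.astype(int); w=((i[...,2]-i[...,0]<45)&(i[...,0]>110)&(m>0)).astype(np.uint8)
k,l,st,ce=cv2.connectedComponentsWithStats(w)
for j in range(1,k):
    if st[j,4]>80:
        r=cv2.minAreaRect(np.argwhere(l==j)[:,::-1].astype(np.float32)); b=px2w(f,cv2.boxPoints(r),24)
        e=[b[1]-b[0],b[2]-b[1]]; e=max(e,key=np.linalg.norm)
        print(st[j,4],px2w(f,ce[j],24)[0].round(1),'len',np.linalg.norm(e).round(0),'yaw',((np.arctan2(e[1],e[0])+1.57)%3.1416-1.57).round(3))
E
python3 casts.py t13
```

```text
t 46.7 p [532.7 -74.2 160.5] xax [ 0.999 -0.042  0.003] zax [ 0.002 -0.    -1.   ] F [ 0.5 -0.2 -0.1] open 0.799 grip 0.0 q [-0.34  0.5   0.51  1.93 -0.33  0.8  -1.26]
395 [599.2 284.4  24. ] len 71.0 yaw -0.344
```

```bash
python3 -c "
from h import *
q=plan([598.5,285.5,140],pose(-.375),12)"
```

```text
t 46.8 p [531.9 -74.2 159.6] xax [ 0.999 -0.042  0.001] zax [ 0.001 -0.    -1.   ] F [ 0.4 -0.4  0.4] open 0.804 grip 0.0 q [-0.34  0.5   0.51  1.93 -0.33  0.8  -1.26]
[{"travel": [0.004, -0.03, 0.002], "rot": [0.0, -0.0, 0.028], "hand": 100}, {"travel": [0.003, -0.03, 0.002], "rot": [0.0, -0.0, 0.028], "hand": 100}, {"travel": [0.003, -0.03, 0.002], "rot": [0.0, -0.0, 0.028], "hand": 100}, {"travel": [0.002, -0.03, 0.002], "rot": [0.0, -0.0, 0.028], "hand": 100}, {"travel": [0.001, -0.03, 0.002], "rot": [0.0, -0.0, 0.028], "hand": 100}, {"travel": [0.0, -0.03, 0.002], "rot": [0.0, -0.0, 0.028], "hand": 100}, {"travel": [-0.001, -0.03, 0.002], "rot": [0.0, -0.0, 0.028], "hand": 100}, {"travel": [-0.002, -0.03, 0.002], "rot": [0.0, -0.0, 0.028], "hand": 100}, {"travel": [-0.002, -0.03, 0.002], "rot": [0.0, -0.0, 0.028], "hand": 100}, {"travel": [-0.003, -0.03, 0.002], "rot": [0.0, -0.0, 0.028], "hand": 100}, {"travel": [-0.004, -0.03, 0.002], "rot": [0.0, -0.0, 0.028], "hand": 100}, {"travel": [-0.005, -0.03, 0.002], "rot": [0.0, -0.0, 0.028], "hand": 100}]
```

step_arm(commands=[{"travel": [0.004, -0.03, 0.002], "rot": [0, 0, 0.028], "hand": 80}, {"travel": [0.003, -0.03, 0.002], "rot": [0, 0, 0.028], "hand": 80}, {"travel": [0.003, -0.03, 0.002], "rot": [0, 0, 0.028], "hand": 80}, {"travel": [0.002, -0.03, 0.002], "rot": [0, 0, 0.028], "hand": 80}, {"travel": [0.001, -0.03, 0.002], "rot": [0, 0, 0.028], "hand": 80}, {"travel": [0, -0.03, 0.002], "rot": [0, 0, 0.028], "hand": 80}, {"travel": [-0.001, -0.03, 0.002], "rot": [0, 0, 0.028], "hand": 80}, {"travel": [-0.002, -0.03, 0.002], "rot": [0, 0, 0.028], "hand": 80}, {"travel": [-0.002, -0.03, 0.002], "rot": [0, 0, 0.028], "hand": 80}, {"travel": [-0.003, -0.03, 0.002], "rot": [0, 0, 0.028], "hand": 80}, {"travel": [-0.004, -0.03, 0.002], "rot": [0, 0, 0.028], "hand": 80}, {"travel": [-0.005, -0.03, 0.002], "rot": [0, 0, 0.028], "hand": 80}, {"travel": [0, 0, 0], "rot": [0, 0, 0], "hand": 80}, {"travel": [0, 0, 0], "rot": [0, 0, 0], "hand": 80}])

```text
time: 48.15
tool_pos: [598.0, 281.0, 134.0]
orientation: [0.982, -0.187, -0.0, 0.001]
ft_force: [-1.0, -1.1, 0.5]
opening: 0.798
grip_force: 0.0
```

```bash
python3 -c "
from h import *
q=plan([598.5,285.5,90],pose(-.375),2)
f='w14';im=snap('wrist',f)['img'].astype(int)
w=((im[...,2]-im[...,0]<45)&(im[...,0]>110)).astype(np.uint8)
c=w2px(f,[598.5,285.5,24])[0];print(c)
k,l,st,ce=cv2.connectedComponentsWithStats(w)
for j in range(1,k):
    if st[j,4]>1500: 
        r=cv2.minAreaRect(np.argwhere(l==j)[:,::-1].astype(np.float32)); b=px2w(f,cv2.boxPoints(r),22);e=max([b[1]-b[0],b[2]-b[1]],key=np.linalg.norm)
        print(st[j,4],ce[j],px2w(f,ce[j],24)[0],b.mean(0),np.linalg.norm(e),np.arctan(e[1]/e[0]))"
```

```text
t 48.1 p [598. 281. 134.] xax [ 0.93  -0.368 -0.   ] zax [-0.001 -0.003 -1.   ] F [-1.  -1.1  0.5] open 0.798 grip 0.0 q [-0.87  0.74  0.55  1.61 -0.45  0.92 -2.11]
2 x [-0.0006, -0.0022, 0.022] rot [0.0014, 0.0001, -0.001]
[271.57900503 212.78694572]
55120 [113.5503447  126.32661466] [700.43833439 366.98582333  24.        ] [624.30284244 346.97275176  22.        ] 289.32730074361933 -0.29675562388867677
1956 [365.14570552  11.70143149] [703.97074208 176.85045755  24.        ] [697.62234527 168.92776552  22.        ] 67.93933632636569 1.1961363125209679
33601 [488.69587215 150.52528199] [583.9305044  119.00732291  24.        ] [567.32015941 131.85915658  22.        ] 243.09274400350597 -0.1409944415571642
4186 [268.38819876 208.4123268 ] [602.674708   286.48155522  24.        ] [600.91380368 287.56497522  22.        ] 69.9386694958343 -0.33594244047168753
```

step_arm(commands=[{"travel": [0, -0.003, 0.025], "rot": [0.001, 0, -0.01], "hand": 80}, {"travel": [0, -0.003, 0.03], "rot": [0.001, 0, -0.01], "hand": 80}, {"travel": [0, 0, 0.025], "rot": [0, 0, 0], "hand": 80}, {"travel": [0, 0, 0.018], "rot": [0, 0, 0], "hand": 80}, {"travel": [0, 0, 0.008], "rot": [0, 0, 0], "hand": 80}, {"travel": [0, 0, 0.005], "rot": [0, 0, 0], "hand": 80}, {"travel": [0, 0, 0], "rot": [0, 0, 0], "hand": 80}, {"travel": [0, 0, 0], "rot": [0, 0, 0], "hand": 80}, {"travel": [0, 0, 0], "rot": [0, 0, 0], "hand": 80}, {"travel": [0, 0, 0], "rot": [0, 0, 0], "hand": 0}, {"travel": [0, 0, 0], "rot": [0, 0, 0], "hand": 0}, {"travel": [0, 0, 0], "rot": [0, 0, 0], "hand": 0}, {"travel": [0, 0, 0], "rot": [0, 0, 0], "hand": 0}, {"travel": [0, 0, 0], "rot": [0, 0, 0], "hand": 0}, {"travel": [0, 0, 0], "rot": [0, 0, 0], "hand": 0}])

```text
time: 49.7
tool_pos: [602.1, 286.8, 25.9]
orientation: [0.984, -0.178, 0.001, -0.001]
ft_force: [-0.2, 0.2, 6.0]
opening: 0.446
grip_force: 61.6
```

```bash
python3 -c "
from h import *
s=stat();p=s['tool_pos'];Rc=R.from_quat(s['orientation'])
q=(p+[0,0,140],Rc)
q=plan([536,3,150],pose(-.04),12,prev=q)"
```

```text
t 49.7 p [602.1 286.8  25.9] xax [ 0.936 -0.351  0.002] zax [ 0.003  0.002 -1.   ] F [-0.2  0.2  6. ] open 0.446 grip 61.6 q [-0.82  0.89  0.46  1.62 -0.53  0.76 -2.04]
[{"travel": [0.003, 0.024, 0.001], "rot": [-0.0, -0.0, -0.027], "hand": 100}, {"travel": [0.002, 0.024, 0.001], "rot": [-0.0, -0.0, -0.027], "hand": 100}, {"travel": [0.002, 0.024, 0.001], "rot": [-0.0, -0.0, -0.027], "hand": 100}, {"travel": [0.001, 0.024, 0.001], "rot": [-0.0, -0.0, -0.027], "hand": 100}, {"travel": [0.001, 0.024, 0.001], "rot": [-0.0, -0.0, -0.027], "hand": 100}, {"travel": [-0.0, 0.024, 0.001], "rot": [-0.0, -0.0, -0.027], "hand": 100}, {"travel": [-0.001, 0.024, 0.001], "rot": [-0.0, -0.0, -0.027], "hand": 100}, {"travel": [-0.001, 0.024, 0.001], "rot": [-0.0, -0.0, -0.027], "hand": 100}, {"travel": [-0.002, 0.024, 0.001], "rot": [-0.0, -0.0, -0.027], "hand": 100}, {"travel": [-0.003, 0.024, 0.001], "rot": [-0.0, -0.0, -0.027], "hand": 100}, {"travel": [-0.003, 0.024, 0.001], "rot": [-0.0, -0.0, -0.027], "hand": 100}, {"travel": [-0.004, 0.024, 0.001], "rot": [-0.0, -0.0, -0.027], "hand": 100}]
```

step_arm(commands=[{"travel": [0, 0, -0.015], "rot": [0, 0, 0], "hand": 0}, {"travel": [0, 0, -0.03], "rot": [0, 0, 0], "hand": 0}, {"travel": [0, 0, -0.035], "rot": [0, 0, 0], "hand": 0}, {"travel": [0, 0, -0.035], "rot": [0, 0, 0], "hand": 0}, {"travel": [0, 0, -0.025], "rot": [0, 0, 0], "hand": 0}, {"travel": [0.003, 0.024, 0.001], "rot": [0, 0, -0.027], "hand": 0}, {"travel": [0.002, 0.024, 0.001], "rot": [0, 0, -0.027], "hand": 0}, {"travel": [0.002, 0.024, 0.001], "rot": [0, 0, -0.027], "hand": 0}, {"travel": [0.001, 0.024, 0.001], "rot": [0, 0, -0.027], "hand": 0}, {"travel": [0.001, 0.024, 0.001], "rot": [0, 0, -0.027], "hand": 0}, {"travel": [0, 0.024, 0.001], "rot": [0, 0, -0.027], "hand": 0}, {"travel": [-0.001, 0.024, 0.001], "rot": [0, 0, -0.027], "hand": 0}, {"travel": [-0.001, 0.024, 0.001], "rot": [0, 0, -0.027], "hand": 0}, {"travel": [-0.002, 0.024, 0.001], "rot": [0, 0, -0.027], "hand": 0}, {"travel": [-0.003, 0.024, 0.001], "rot": [0, 0, -0.027], "hand": 0}, {"travel": [-0.003, 0.024, 0.001], "rot": [0, 0, -0.027], "hand": 0}, {"travel": [-0.004, 0.024, 0.001], "rot": [0, 0, -0.027], "hand": 0}, {"travel": [0, 0, 0], "rot": [0, 0, 0], "hand": 0}, {"travel": [0, 0, 0], "rot": [0, 0, 0], "hand": 0}, {"travel": [0, 0, 0], "rot": [0, 0, 0], "hand": 0}])

```text
time: 51.7
tool_pos: [536.4, 5.8, 153.0]
orientation: [1.0, -0.017, 0.001, -0.001]
ft_force: [-0.5, -0.1, -0.2]
opening: 0.449
grip_force: 60.9
```

```bash
python3 -c "
from h import *
q=plan([536,-4,46],pose(-.04),5)"
```

```text
t 51.7 p [536.4   5.8 153. ] xax [ 0.999 -0.033  0.003] zax [ 0.003  0.002 -1.   ] F [-0.5 -0.1 -0.2] open 0.449 grip 60.9 q [-0.48  0.51  0.5   1.94 -0.34  0.78 -1.39]
5 x [-0.0, 0.002, 0.0214] rot [-0.0004, -0.0005, 0.0013]
```

step_arm(commands=[{"travel": [0, 0.005, 0.03], "rot": [-0.001, -0.001, 0.003], "hand": 0}, {"travel": [0, 0.005, 0.03], "rot": [-0.001, -0.001, 0.003], "hand": 0}, {"travel": [0, 0, 0.025], "rot": [0, 0, 0], "hand": 0}, {"travel": [0, 0, 0.013], "rot": [0, 0, 0], "hand": 0}, {"travel": [0, 0, 0.008], "rot": [0, 0, 0], "hand": 0}, {"travel": [0, 0, 0.004], "rot": [0, 0, 0], "hand": 0}, {"travel": [0, 0, 0], "rot": [0, 0, 0], "hand": 0}, {"travel": [0, 0, 0], "rot": [0, 0, 0], "hand": 0}, {"travel": [0, 0, 0], "rot": [0, 0, 0], "hand": 0}])

```text
time: 52.6
tool_pos: [536.6, -5.3, 43.4]
orientation: [1.0, -0.02, 0.001, 0.0]
ft_force: [0.4, 0.2, -0.5]
opening: 0.447
grip_force: 60.9
```

step_arm(commands=[{"travel": [0, 0, 0.002], "rot": [0, 0, 0], "hand": 0}, {"travel": [0, 0, 0.001], "rot": [0, 0, 0], "hand": 0}, {"travel": [0, 0, 0], "rot": [0, 0, 0], "hand": 0}, {"travel": [0, 0, 0.001], "rot": [0, 0, 0], "hand": 0}, {"travel": [0, 0, 0], "rot": [0, 0, 0], "hand": 50}, {"travel": [0, 0, 0], "rot": [0, 0, 0], "hand": 58}, {"travel": [0, 0, 0], "rot": [0, 0, 0], "hand": 66}, {"travel": [0, 0, 0], "rot": [0, 0, 0], "hand": 66}, {"travel": [0, 0, 0], "rot": [0, 0, 0], "hand": 66}, {"travel": [0, 0, -0.02], "rot": [0, 0, 0], "hand": 66}, {"travel": [0, 0, -0.035], "rot": [0, 0, 0], "hand": 66}, {"travel": [0, 0, -0.045], "rot": [0, 0, 0], "hand": 0}, {"travel": [0, 0, -0.045], "rot": [0, 0, 0], "hand": 0}, {"travel": [0, 0, 0], "rot": [0, 0, 0], "hand": 0}, {"travel": [0, 0, 0], "rot": [0, 0, 0], "hand": 0}])

```text
time: 54.1
tool_pos: [536.4, -5.0, 184.5]
orientation: [1.0, -0.02, 0.001, -0.0]
ft_force: [-0.1, -0.3, -1.0]
opening: 0.003
grip_force: 0.0
```

```bash
python3 casts.py t15; python3 -c "
from h import *
# black paddle location
f='t15';im=cv2.imread('pics/t15.png');c=w2px(f,[571,-184,77])[0];print(c,im[int(c[1])-12:int(c[1])+13:3,int(c[0])-12:int(c[0])+13:3].max(2))
# black lever again from calm t0
q=plan([560,-184,130],pose(-.04),5,0)"
```

```text
t 54.1 p [536.4  -5.  184.5] xax [ 0.999 -0.04   0.002] zax [ 0.002 -0.    -1.   ] F [-0.1 -0.3 -1. ] open 0.003 grip 0.0 q [-0.5   0.46  0.54  1.92 -0.31  0.84 -1.4 ]
[330.52461592 185.14350039] [[245 244 244 245 245 255  86 142 145]
 [163 131 159  78  75  72  71 145 145]
 [165  93  90  93  91  88  67 117 145]
 [ 99  90 112  92  91  89  75  96 145]
 [ 90  88 117  66  95  88  77  93 146]
 [ 91  90  78  69  94  89  75  92 145]
 [ 89  89  78  69  93  90  81  91 145]
 [ 99  99  93  84  78  69  86  93 145]
 [ 99  97  98  96  89  86 121 127 143]]
t 54.1 p [535.5  -5.  183.3] xax [ 0.999 -0.04  -0.   ] zax [-0. -0. -1.] F [0.1 0.8 0.2] open 0.002 grip 0.0 q [-0.49  0.46  0.54  1.92 -0.31  0.84 -1.4 ]
5 x [0.0063, 0.0356, 0.0107] rot [0.0001, 0.0001, -0.0]
```

```bash
python3 -c "
from h import *
print(px2w('w1',[[133,47],[172,60],[187,0]],77))"
```

```text
[[ 548.51993904 -170.03533294   77.        ]
 [ 547.40034445 -196.30917586   77.        ]
 [ 584.66267201 -199.47640056   77.        ]]
```

step_arm(commands=[{"travel": [0.006, 0.036, 0.008], "rot": [0, 0, 0], "hand": 0}, {"travel": [0.006, 0.036, 0.008], "rot": [0, 0, 0], "hand": 0}, {"travel": [0.006, 0.036, 0.008], "rot": [0, 0, 0], "hand": 0}, {"travel": [0.006, 0.036, 0.008], "rot": [0, 0, 0], "hand": 0}, {"travel": [0.006, 0.036, 0.008], "rot": [0, 0, 0], "hand": 0}, {"travel": [0, 0, 0], "rot": [0, 0, 0], "hand": 0}, {"travel": [0, 0, 0], "rot": [0, 0, 0], "hand": 0}, {"travel": [0, 0, 0], "rot": [0, 0, 0], "hand": 0}])

```text
time: 54.95
tool_pos: [558.0, -184.8, 142.7]
orientation: [1.0, -0.02, -0.001, -0.0]
ft_force: [0.7, -0.0, -0.3]
opening: -0.0
grip_force: 0.0
```

```bash
python3 -c "
from h import *
stat();w=snap('wrist','w16')['img'];t=snap('top','t16')['img'];s=snap('side','s16')['img']
print(w2px('w16',[[571.4,-183.7,77]])*400/560)
a=cv2.resize(w,(400,300));b=cv2.resize(t[135:255,180:340],(400,300),interpolation=2);c=cv2.resize(s[120:270,230:430],(400,300),interpolation=2);d=cv2.resize(s[220:310,210:330],(400,300),interpolation=2)
cv2.imwrite('pics/v16.png',np.vstack([np.hstack([a,b]),np.hstack([c,d])]))"
```

```text
t 55.0 p [ 558.  -184.8  142.7] xax [ 0.999 -0.039 -0.002] zax [-0.002  0.001 -1.   ] F [ 0.7 -0.  -0.3] open -0.0 grip 0.0 q [-0.13  0.61  0.51  1.81 -0.38  0.83 -1.04]
[[196.67290303 150.35665408]]
```

View pics/v16.png

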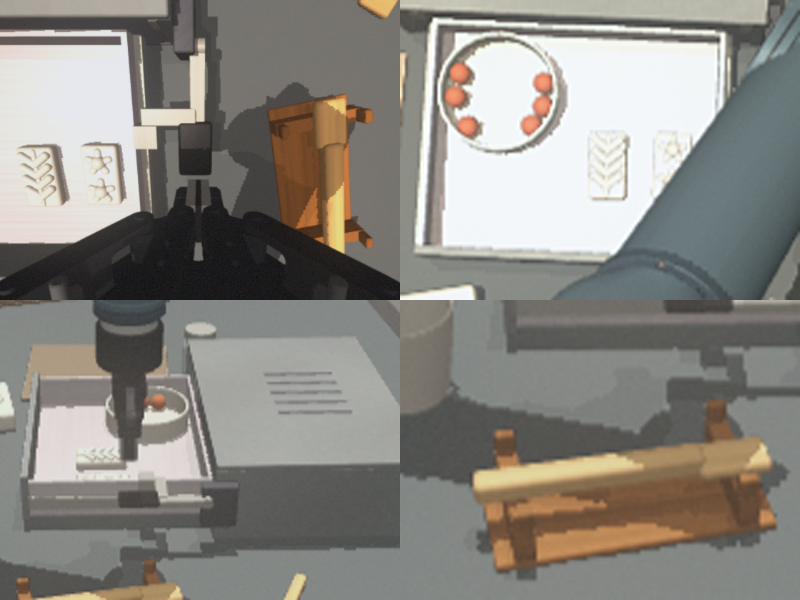

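All good: both casts lie flat on the floor beside the well (wrist panel (40,175), (102,173)), six beads are in the well, and the stirrer is on its rest. The black paddle at (195,149) is where predicted. Pressing the lever.

step_arm(commands=[{"travel": [0.002, 0, 0.025], "rot": [0, 0, 0], "hand": 0}, {"travel": [0, 0, 0.025], "rot": [0, 0, 0], "hand": 0}, {"travel": [0, 0, 0.01], "rot": [0, 0, 0], "hand": 0}, {"travel": [0, 0, 0.008], "rot": [0, 0, 0], "hand": 0}, {"travel": [0, 0, 0.008], "rot": [0, 0, 0], "hand": 0}, {"travel": [0, 0, 0.008], "rot": [0, 0, 0], "hand": 0}, {"travel": [0, 0, 0.006], "rot": [0, 0, 0], "hand": 0}, {"travel": [0, 0, 0.004], "rot": [0, 0, 0], "hand": 0}, {"travel": [0, 0, 0], "rot": [0, 0, 0], "hand": 0}, {"travel": [0, 0, 0], "rot": [0, 0, 0], "hand": 0}])

```text
time: 56.1
tool_pos: [560.0, -187.0, 49.5]
orientation: [1.0, -0.02, -0.0, 0.001]
ft_force: [-0.6, -0.4, -0.8]
opening: 0.003
grip_force: 0.0
```

step_arm(commands=[{"travel": [0, 0, 0.002], "rot": [0, 0, 0], "hand": 0}, {"travel": [0, 0, 0.002], "rot": [0, 0, 0], "hand": 0}, {"travel": [0, 0, 0.002], "rot": [0, 0, 0], "hand": 0}])

```text
time: 56.4
tool_pos: [561.5, -187.2, 45.1]
orientation: [1.0, -0.02, 0.001, 0.001]
ft_force: [-4.9, 1.9, 25.1]
opening: 0.001
grip_force: 12.1
```

```bash
python3 -c "
from h import *
stat();f='s17';snap('side',f)
im=cv2.imread('pics/s17.png');im0=cv2.imread('pics/s16.png')
for y in(-196,):
  for z in(77,56,37): print(z,w2px(f,[571,y,z])[0].round())
d=cv2.absdiff(im,im0).max(2)
c=w2px(f,[571,-184,55])[0].astype(int);x,y=c
for r in range(y-18,y+19,3): print(r,im0[r,x-18:x+30:4].max(1),im[r,x-18:x+30:4].max(1))"
```

```text
t 56.4 p [ 561.5 -187.2   45.1] xax [ 0.999 -0.041  0.002] zax [ 0.002 -0.001 -1.   ] F [-4.9  1.9 25.1] open 0.001 grip 12.1 q [-0.06  0.75  0.42  1.83 -0.47  0.66 -0.97]
77 [299. 221.]
56 [299. 228.]
37 [299. 235.]
207 [229 230 229 230 226 196 197 226 226 225 226 224] [230 232 126  75 104  72 195 227 227 226 227 225]
210 [185 178 174 173 173 138 136 194 197 159 149 146] [186 178 127  73 104  72 134 159 157 159 147 146]
213 [133 130 131 132 131 112 112 194 196 129 129 127] [133 132 101  75 103  83 110 129 129 128 128 127]
216 [134 133 133  81  78  81  80  96 196 128 128 126] [135 135 132  75  98  73 109 128 178 126 127 126]
219 [127 128 120  75  70  80  79  75 185 195 195 195] [125 127 119  73  76  70 111 150 188 108 109 108]
222 [112 111 112  74  72  72  71  70 112 108 111 109] [112 112 111  70  71  68 110 130 188 111 109 189]
225 [129 129 130 128 130 130 128 127 126 127 125 125] [129 127 133  95  69 117 128  77 188 180 164 109]
228 [93 92 91 93 91 91 90 90 90 89 89 90] [ 90  93  91 102  70  77  71  71 187 124 109  89]
231 [92 91 92 88 89 90 89 89 88 89 90 89] [ 91  88  89 100  66  68  67  67 107  95  86  89]
234 [ 98  97  96 127  91  89  95 129 129 127 129 126] [ 96  95  96 109 103  65  65 119 128 130 128 129]
237 [139 139 139 139 129  89  88  95  95 138 139 136] [137 130 130 138  65  82  94 126  88 138 139 138]
240 [132 136 138 135 137 131 118  99  95 137 137 138] [138 127 128  86  95  96 130 130  86 136 138 138]
243 [130 129 132 105 105 104 128 119  93 138 137 131] [138 130 128  85  87  88  85  88  86  93 136 132]
```

Lever fully down against the stop (25 N). Lifting, then going round in front of the drawer.

```bash
python3 -c "
from h import *
q=plan([405,32,180],pose(-.04),8,0,prev=(np.array([560.5,-187,175]),pose(-.04)))
plan([405,32,70],pose(-.04),4,0,prev=q)"
```

```text
8 x [-0.0205, -0.0266, -0.0006] rot [0.0, 0.0, 0.0]
4 x [0.0, 0.0, 0.0275] rot [0.0, 0.0, 0.0]
```

step_arm(commands=[{"travel": [0, 0, -0.02], "rot": [0, 0, 0], "hand": 0}, {"travel": [0, 0, -0.035], "rot": [0, 0, 0], "hand": 0}, {"travel": [0, 0, -0.04], "rot": [0, 0, 0], "hand": 0}, {"travel": [0, 0, -0.035], "rot": [0, 0, 0], "hand": 0}, {"travel": [-0.028, -0.026, 0], "rot": [0, 0, 0], "hand": 0}, {"travel": [-0.028, -0.026, 0], "rot": [0, 0, 0], "hand": 0}, {"travel": [-0.028, -0.026, 0], "rot": [0, 0, 0], "hand": 0}, {"travel": [-0.028, -0.026, 0], "rot": [0, 0, 0], "hand": 0}, {"travel": [-0.028, -0.026, 0], "rot": [0, 0, 0], "hand": 0}, {"travel": [-0.024, -0.028, 0], "rot": [0, 0, 0], "hand": 0}, {"travel": [0, -0.028, 0], "rot": [0, 0, 0], "hand": 0}, {"travel": [0, -0.028, 0], "rot": [0, 0, 0], "hand": 0}, {"travel": [0, 0, 0], "rot": [0, 0, 0], "hand": 0}, {"travel": [0, 0, 0], "rot": [0, 0, 0], "hand": 0}])

```text
time: 57.85
tool_pos: [405.1, 34.2, 173.5]
orientation: [1.0, -0.02, -0.0, 0.0]
ft_force: [-0.1, 0.4, 0.4]
opening: 0.006
grip_force: 0.0
```

```bash
python3 -c "
from h import *
plan([405,32,70],pose(-.04),4,0)
f='t18';im=snap('top',f)['img']
# front-panel profile along tray x at a few y
for y in(-60,90,130):
    xs=np.arange(400,460,3); u=w2px(f,[[x,y,75] for x in xs]).round().astype(int)
    print(y,[(int(x),int(im[b,a].max())) for x,(a,b) in zip(xs,u)])"
```

```text
t 57.9 p [405.1  34.2 173.5] xax [ 0.999 -0.039 -0.   ] zax [-0.    -0.001 -1.   ] F [-0.1  0.4  0.4] open 0.006 grip 0.0 q [-0.68  0.26  0.56  2.23 -0.21  0.7  -1.59]
4 x [-0.0, 0.0006, 0.0259] rot [0.0002, 0.0001, 0.0002]
-60 [(400, 91), (403, 91), (406, 91), (409, 91), (412, 90), (415, 87), (418, 87), (421, 87), (424, 85), (427, 86), (430, 131), (433, 122), (436, 133), (439, 179), (442, 205), (445, 201), (448, 203), (451, 199), (454, 193), (457, 226)]
90 [(400, 120), (403, 121), (406, 120), (409, 122), (412, 120), (415, 124), (418, 122), (421, 124), (424, 123), (427, 122), (430, 120), (433, 121), (436, 120), (439, 120), (442, 119), (445, 159), (448, 155), (451, 151), (454, 150), (457, 148)]
130 [(400, 116), (403, 116), (406, 114), (409, 89), (412, 92), (415, 97), (418, 104), (421, 115), (424, 130), (427, 131), (430, 131), (433, 133), (436, 133), (439, 133), (442, 130), (445, 131), (448, 131), (451, 131), (454, 131), (457, 133)]
```

step_arm(commands=[{"travel": [0, 0, 0.03], "rot": [0, 0, 0], "hand": 0}, {"travel": [0, 0, 0.03], "rot": [0, 0, 0], "hand": 0}, {"travel": [0, 0, 0.025], "rot": [0, 0, 0], "hand": 0}, {"travel": [0, 0, 0.018], "rot": [0, 0, 0], "hand": 0}, {"travel": [0, 0, 0], "rot": [0, 0, 0], "hand": 0}, {"travel": [0, 0, 0], "rot": [0, 0, 0], "hand": 0}, {"travel": [0, 0, 0], "rot": [0, 0, 0], "hand": 0}])

```text
time: 58.6
tool_pos: [406.1, 33.6, 71.5]
orientation: [1.0, -0.021, 0.001, 0.0]
ft_force: [0.1, 0.9, 0.5]
opening: 0.003
grip_force: 0.0
```

step_arm(commands=[{"travel": [0.004, 0, 0], "rot": [0, 0, 0], "hand": 0}, {"travel": [0.004, 0, 0], "rot": [0, 0, 0], "hand": 0}, {"travel": [0.004, 0, 0], "rot": [0, 0, 0], "hand": 0}, {"travel": [0.004, 0, 0], "rot": [0, 0, 0], "hand": 0}, {"travel": [0.005, 0, 0], "rot": [0, 0, 0], "hand": 0}, {"travel": [0.006, 0, 0], "rot": [0, 0, 0], "hand": 0}, {"travel": [0.008, 0, 0], "rot": [0, 0, 0], "hand": 0}, {"travel": [0.008, 0, 0], "rot": [0, 0, 0], "hand": 0}, {"travel": [0.008, 0, 0], "rot": [0, 0, 0], "hand": 0}, {"travel": [0.008, 0, 0], "rot": [0, 0, 0], "hand": 0}])

```text
time: 59.6
tool_pos: [464.9, 31.7, 70.5]
orientation: [1.0, -0.02, -0.0, 0.0]
ft_force: [-2.6, 2.2, -0.7]
opening: -0.0
grip_force: 1.5
```

step_arm(commands=[{"travel": [0.009, 0, 0], "rot": [0, 0, 0], "hand": 0}, {"travel": [0.01, 0, 0], "rot": [0, 0, 0], "hand": 0}, {"travel": [0.01, 0, 0], "rot": [0, 0, 0], "hand": 0}, {"travel": [0.01, 0, 0], "rot": [0, 0, 0], "hand": 0}, {"travel": [0.01, 0, 0], "rot": [0, 0, 0], "hand": 0}, {"travel": [0.01, 0, 0], "rot": [0, 0, 0], "hand": 0}, {"travel": [0.01, 0, 0], "rot": [0, 0, 0], "hand": 0}, {"travel": [0.01, 0, 0], "rot": [0, 0, 0], "hand": 0}, {"travel": [0.01, 0, 0], "rot": [0, 0, 0], "hand": 0}, {"travel": [0.01, 0, 0], "rot": [0, 0, 0], "hand": 0}, {"travel": [0.01, 0, 0], "rot": [0, 0, 0], "hand": 0}, {"travel": [0.01, 0, 0], "rot": [0, 0, 0], "hand": 0}, {"travel": [0.01, 0, 0], "rot": [0, 0, 0], "hand": 0}, {"travel": [0.01, 0, 0], "rot": [0, 0, 0], "hand": 0}, {"travel": [0.009, 0, 0], "rot": [0, 0, 0], "hand": 0}, {"travel": [0.008, 0, 0], "rot": [0, 0, 0], "hand": 0}, {"travel": [0.007, 0, 0], "rot": [0, 0, 0], "hand": 0}, {"travel": [0.006, 0, 0], "rot": [0, 0, 0], "hand": 0}])

```text
time: 61.4
tool_pos: [633.9, 24.6, 70.8]
orientation: [1.0, -0.02, 0.0, 0.0]
ft_force: [-2.4, 1.6, 1.5]
opening: 0.001
grip_force: 1.5
```

step_arm(commands=[{"travel": [0.005, 0, 0], "rot": [0, 0, 0], "hand": 0}, {"travel": [0.005, 0, 0], "rot": [0, 0, 0], "hand": 0}, {"travel": [0.004, 0, 0], "rot": [0, 0, 0], "hand": 0}, {"travel": [0.004, 0, 0], "rot": [0, 0, 0], "hand": 0}, {"travel": [0.003, 0, 0], "rot": [0, 0, 0], "hand": 0}, {"travel": [0.003, 0, 0], "rot": [0, 0, 0], "hand": 0}])

```text
time: 62.0
tool_pos: [656.1, 23.6, 70.6]
orientation: [1.0, -0.02, -0.001, 0.0]
ft_force: [-12.5, 0.8, 8.5]
opening: -0.001
grip_force: 6.0
```

step_arm(commands=[{"travel": [0.002, 0, 0], "rot": [0, 0, 0], "hand": 0}, {"travel": [0.001, 0, 0], "rot": [0, 0, 0], "hand": 0}, {"travel": [0, 0, 0], "rot": [0, 0, 0], "hand": 0}])

```text
time: 62.3
tool_pos: [656.1, 23.6, 70.2]
orientation: [1.0, -0.02, -0.004, 0.0]
ft_force: [-15.4, 2.1, 10.7]
opening: 0.002
grip_force: 7.6
```

step_arm(commands=[{"travel": [-0.01, 0, 0], "rot": [0, 0, 0], "hand": 0}, {"travel": [-0.03, 0, 0], "rot": [0, 0, 0], "hand": 0}, {"travel": [-0.04, 0, 0], "rot": [0, 0, 0], "hand": 0}, {"travel": [-0.04, 0, -0.02], "rot": [0, 0, 0], "hand": 0}, {"travel": [-0.04, 0, -0.04], "rot": [0, 0, 0], "hand": 0}, {"travel": [0, 0.04, -0.04], "rot": [0, 0, 0], "hand": 0}, {"travel": [0, 0.04, 0], "rot": [0, 0, 0], "hand": 0}, {"travel": [0, 0.04, 0], "rot": [0, 0, 0], "hand": 0}, {"travel": [0, 0.04, 0], "rot": [0, 0, 0], "hand": 0}, {"travel": [0, 0, 0], "rot": [0, 0, 0], "hand": 0}])

```text
time: 63.3
tool_pos: [498.7, -132.7, 162.7]
orientation: [1.0, -0.025, 0.002, 0.003]
ft_force: [-0.3, -0.2, -0.1]
opening: 0.001
grip_force: 0.0
```

```bash
python3 -c "
from h import *
stat();f='t20';im=snap('top',f)['img'];g=cv2.cvtColor(im,6)
for y in(20,60,100,140,170):
    xs=np.arange(640,720,4); u=w2px(f,[[x,y,75] for x in xs]).round().astype(int)
    print(y,[(int(x),int(g[b,a])) for x,(a,b) in zip(xs,u)])
i=cv2.imread('pics/t0.png');g=cv2.cvtColor(i,6)
for y in(60,100):
    xs=np.arange(416,460,4); u=w2px('t0',[[x,y,75] for x in xs]).round().astype(int)
    print('t0',y,[(int(x),int(g[b,a])) for x,(a,b) in zip(xs,u)])
    xs=np.arange(660,700,4); u=w2px('t0',[[x,y,110] for x in xs]).round().astype(int)
    print('t0 cab',y,[(int(x),int(g[b,a])) for x,(a,b) in zip(xs,u)])
"
```

```text
t 63.3 p [ 498.7 -132.7  162.7] xax [ 0.999 -0.05   0.004] zax [ 0.004 -0.006 -1.   ] F [-0.3 -0.2 -0.1] open 0.001 grip 0.0 q [-0.25  0.46  0.53  1.99 -0.32  0.77 -1.15]
20 [(640, 146), (644, 136), (648, 137), (652, 120), (656, 77), (660, 80), (664, 78), (668, 152), (672, 210), (676, 162), (680, 132), (684, 140), (688, 152), (692, 199), (696, 200), (700, 199), (704, 197), (708, 199), (712, 199), (716, 197)]
60 [(640, 147), (644, 135), (648, 137), (652, 139), (656, 119), (660, 80), (664, 81), (668, 88), (672, 174), (676, 183), (680, 169), (684, 150), (688, 138), (692, 208), (696, 204), (700, 201), (704, 199), (708, 201), (712, 201), (716, 198)]
100 [(640, 148), (644, 142), (648, 136), (652, 137), (656, 133), (660, 76), (664, 80), (668, 77), (672, 137), (676, 202), (680, 171), (684, 158), (688, 135), (692, 202), (696, 208), (700, 207), (704, 208), (708, 207), (712, 206), (716, 205)]
140 [(640, 147), (644, 144), (648, 137), (652, 137), (656, 140), (660, 79), (664, 81), (668, 82), (672, 73), (676, 213), (680, 187), (684, 150), (688, 158), (692, 161), (696, 222), (700, 215), (704, 215), (708, 214), (712, 215), (716, 215)]
170 [(640, 148), (644, 148), (648, 150), (652, 138), (656, 140), (660, 125), (664, 84), (668, 80), (672, 77), (676, 195), (680, 208), (684, 140), (688, 112), (692, 147), (696, 211), (700, 214), (704, 213), (708, 215), (712, 216), (716, 213)]
t0 60 [(416, 127), (420, 123), (424, 122), (428, 96), (432, 191), (436, 191), (440, 209), (444, 242), (448, 239), (452, 239), (456, 239)]
t0 cab 60 [(660, 96), (664, 106), (668, 223), (672, 99), (676, 75), (680, 94), (684, 180), (688, 172), (692, 172), (696, 172)]
t0 100 [(416, 130), (420, 122), (424, 121), (428, 108), (432, 138), (436, 192), (440, 178), (444, 209), (448, 239), (452, 238), (456, 239)]
t0 cab 100 [(660, 226), (664, 104), (668, 214), (672, 218), (676, 72), (680, 124), (684, 177), (688, 176), (692, 176), (696, 177)]
```

The front edge moved from about 431 to 671 mm (240 mm), and the push ended on a firm stop, so the drawer is fully home. Handing in.

```bash
python3 -c "
from plant import order
print(order.close_job())"
```

```text
the job is handed in; nothing more can be done
None
```

The job is handed in, with no verdict returned: beads stirred (by my camera estimate each moved at least about 19 mm, all six still in the well before closing), stirrer back across its rest, both casts (leaf and two-star) flat beside the well, lever pressed to its stop, and drawer pushed home (about 240 mm, firm stop).

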